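# Make up two set-up kits for the measuring machine

## Task

Make up the kits for the next two measuring jobs. The three-nest tray gets the V-block, the smallest setting ring and the standoff; the two-nest tray gets the angle plate and the largest setting ring: set each down without dropping it, upright and flat on the floor of its nest (rings in the large round nests, V-block and angle plate in the rectangular ones, standoff in the small round one). Leave the middle setting ring and the reference sphere standing where they are.

Things in the scene. Friction and masses are not known exactly. Their poses are not given: they have to be found in the camera images.
- tray_three: Longer kit tray, 231 x 98 mm, dark insert in an aluminium rim, three pale-floored nests in a row. Fixed. Rim 12 mm high, insert top 10 mm; nests 6 mm deep, floor 4 mm above the underside. Origin: centre of the underside; x along the tray. Nest centres (y = 0): round ring nest 76 mm across at x = -66.5 mm; rectangular block nest 72 mm (x) by 64 mm (y) at x = +15.5 mm; small round nest 45 mm across at x = +82 mm.
- tray_two: Shorter kit tray, 178 x 98 mm, dark insert in an aluminium rim, two pale-floored nests in a row. Fixed. Rim 12 mm high, insert top 10 mm; nests 6 mm deep, floor 4 mm above the underside. Origin: centre of the underside; x along the tray. Nest centres (y = 0): round ring nest 76 mm across at x = -40 mm; rectangular block nest 72 mm (x) by 64 mm (y) at x = +42 mm.
- ring_large: Hardened steel setting ring (plain ring gauge) lying flat on the granite: the largest of three, outside diameter 62 mm, bore 40 mm, height 25 mm, about 340 g. Origin: centre of its underside, z up.
- ring_mid: Hardened steel setting ring (plain ring gauge) lying flat on the granite: the middle one of three, outside diameter 50 mm, bore 26 mm, height 25 mm, about 280 g. Origin: centre of its underside, z up. It stays in stock.
- ring_small: Hardened steel setting ring (plain ring gauge) lying flat on the granite: the smallest of three, outside diameter 40 mm, bore 18 mm, height 25 mm, about 200 g. Origin: centre of its underside, z up.
- vblock: Steel V-block, 50 mm long (x), 40 mm wide (y), 35 mm high, about 480 g; a 90 degree groove, 24 mm wide and 12 mm deep, runs along x in its top; the two side faces (plus and minus y) are flat and upright. Origin: centre of its underside, z up.
- angle_plate: Steel angle plate (L-shaped), about 370 g: foot 45 mm (x) by 50 mm (y) and 10 mm thick; along its -x edge stands an upright wall 12 mm thick (x from -22.5 to -10.5 mm), 50 mm wide (y) and 50 mm high overall, with two dark bolt holes. Origin: centre of the underside of the foot, z up.
- standoff: Round steel standoff standing upright: 25 mm diameter, 50 mm high, with a brass threaded stud 8 mm across and 10 mm long on its top (60 mm overall), about 190 g. Origin: centre of its underside, z up.
- ref_sphere: Reference sphere: white ball 25 mm across on a thin stem over a dark round base 50 mm across and 16 mm high, 80 mm tall overall. A bystander beyond the stock, not to be disturbed. Origin: centre of its underside, z up.
Not all that is in view belongs to the job. Leave any turquoise look-alike of the standoff alone.

How it is judged:
By the outcome, as a careful person would: the job done as asked, in the order asked, and still so for the second after the job is handed in, with the robot touching nothing.
It also fails if it takes over 128 s, if anything falls off the work surface, if the arm or the gripper's body presses on something with over 40 N, if the wrist force passes 120 N, or if a joint passes its speed limit or range.

## Robot

A 6-joint arm with a two-finger parallel gripper is mounted at the origin on the work surface. World frame = base frame: x ahead of the robot, y to its left, z up, the work surface at z = 0. Lengths are in mm, angles in rad, forces in N, time in s.
With the tool pointing down it reaches from about 350 to 775 mm from the base axis. Payload 7.3 kg.
Tool frame: the origin (TCP) lies between the finger pads; the fingertips stand bot.tip_extent ahead of it and the grasp point (between the pads) lies 6 mm ahead of it (bot.tip_extent is the distance from the TCP to the fingertips, in mm); x points along the fingers, y is the direction in which the jaws open and shut, and the axes are right-handed (so a half turn about x gives the same grasp; the last joint's range is limited). The gripper opens to 92 mm and grips with 3 to 60 N. Pads are 19 mm wide; open, the fingers measure 130 mm over their backs; the gripper's body (75 mm by 190 mm) begins 47 mm behind the grasp point.
Start: joints at [-1.311, 0.342, 1.524, -0, 1.275, -0.146], TCP at [207.269, -482.371, 251.741] pointing down, gripper open.
Joint ranges: [-2.53, 2.53], [-0.77, 2.02], [0.04, 2.7], [-1, 4.14], [0.28, 2.66], [-3.11, 3.11]. Speed limits (rad/s): [2.57, 2.57, 3.14, 3.14, 3.14, 3.14].

## Interface

Orientations are given as [roll, pitch, yaw] about the fixed x, y, z axes, in that order (R = Rz(yaw) Ry(pitch) Rx(roll)).
In Python, from plant import bot, capture, workorder gives the robot as it stands. The module is installed in compiled form; this text tells all that it offers.
- The arm moves only by the shell command python3 -m crank 'ROWS'. ROWS is JSON, a list of rows, each an object with "linear": the shift along the tool's x, y, z in cm, a list of three; "delta_rot": the turn, a rotation vector about the tool's x, y, z in degrees, a list of three; "fingers": the opening, from 0 (shut) to 1 (fully open). In form: [{"linear": [x, y, z], "delta_rot": [wx, wy, wz], "fingers": fingers}, ...]. A call has exactly 5 rows; each row shifts and turns the commanded pose from where the row before left it, along the tool's axes as they then stand; what a row does not reach is not made up. A row lasts 1/10 s, in which the tool goes at most 50 mm and 8.59 degrees, less where a joint would pass 70% of its speed; a pose out of reach is approached as far as the arm can. A call with a gripper value outside its range is refused whole. The fingers move at their own pace and stop on an object; the grip force is fixed at half the most. Time passes only in rows, so rows that do not move let the fingers close, or fill a call up. It gives the time, the measured TCP pose, the force and the opening at its end, in the units of the state.
- bot.get_obs(): the state, without advancing time (a new reading comes with each control period).
- capture(name): name is "scene" or "side" or "wrist"; returns a dict with "image" (480x640x3 uint8, blue, green, red), "mtx" (3x3 intrinsics, pixels), "dist_coeffs" ([k1, k2, p1, p2, k3] as OpenCV has them; the pictures are not rectified), "pose" (4x4, takes a point from camera to world coordinates). Camera axes: x right, y down, z forward; pixel columns grow to the right and rows downward; lengths in mm; the calibration is good to about 2 mm. A picture is of the moment at which its call begins. There is no depth.
- workorder.close_job(): hands the job in, once; it reports no verdict.
The state is a dict: "time": time; "joint_positions": joint angles; "dq": joint speeds; "tau": joint torques, N m; "tool_pos": TCP position; "tcp_rot": TCP orientation; "contact_force": force on the tool from outside, world axes, zero at the start; "moment": the same for the moment, N m; "grip_width": finger opening in mm.
Only numpy, scipy, OpenCV 4.12 (cv2) and the standard library are available. Lean on these libraries where they do the work, as an engineer would, in place of code of your own. Each camera call takes 0.05 s, during which the arm holds its last target. There are 200 camera calls.

## Working session

There is one attempt and no reset: what is moved stays moved. The work goes in short steps, Python scripts to look and compute and a shell command to move; the robot and the scene stay as the last step left them, time stands still between calls to the robot, and variables do not carry over. Pictures are saved under pics/ and viewed, on a budget of 14 in all, crops included, one or two more only if the job needs it, and the job is handed in when it is done.

```bash
mkdir -p pics; python3 - <<'E'
from plant import bot,capture
import cv2
o=bot.get_obs();print({k:o[k] for k in('time','tool_pos','tcp_rot','contact_force','grip_width')},bot.tip_extent)
for n in('scene','side'):
    c=capture(n);cv2.imwrite(f'pics/{n}0.png',c['image']);print(n,c['mtx'].tolist() if hasattr(c['mtx'],'tolist') else c['mtx'],c['dist_coeffs'],c['pose'])
E
```

```text
{'time': 0.0, 'tool_pos': array([ 207.16335968, -481.98613663,  251.02608062]), 'tcp_rot': array([-1.71802379,  1.56917378,  1.82936011]), 'contact_force': array([-0.46379483,  0.88168379,  0.2852588 ]), 'grip_width': 92.00767552789546} 25.0
scene [[558.786575254399, 0.0, 324.1795575981913], [0.0, 558.786575254399, 235.81957803294557], [0.0, 0.0, 1.0]] [-0.00617095  0.          0.          0.          0.        ] [[ 3.23731677e-01  5.48018772e-01 -7.71280251e-01  1.30075051e+03]
 [ 9.46034804e-01 -1.74824871e-01  2.72863362e-01 -2.72462839e+02]
 [ 1.46952747e-02 -8.17992475e-01 -5.75041181e-01  5.79666177e+02]
 [ 0.00000000e+00  0.00000000e+00  0.00000000e+00  1.00000000e+00]]
side [[442.7703990381663, 0.0, 321.0639407626599], [0.0, 442.7703990381663, 235.95465022396723], [0.0, 0.0, 1.0]] [0.00637737 0.         0.         0.         0.        ] [[-9.91448212e-01 -1.02480868e-01  8.07967524e-02  5.06122618e+02]
 [-1.29188728e-01  6.83174569e-01 -7.18736934e-01  5.32909658e+02]
 [ 1.84584986e-02 -7.23028478e-01 -6.90571578e-01  5.46353545e+02]
 [ 0.00000000e+00  0.00000000e+00  0.00000000e+00  1.00000000e+00]]
```

View pics/scene0.png

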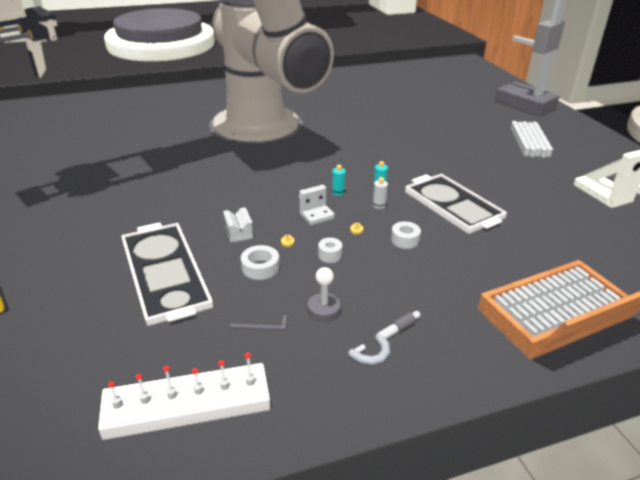

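View pics/side0.png

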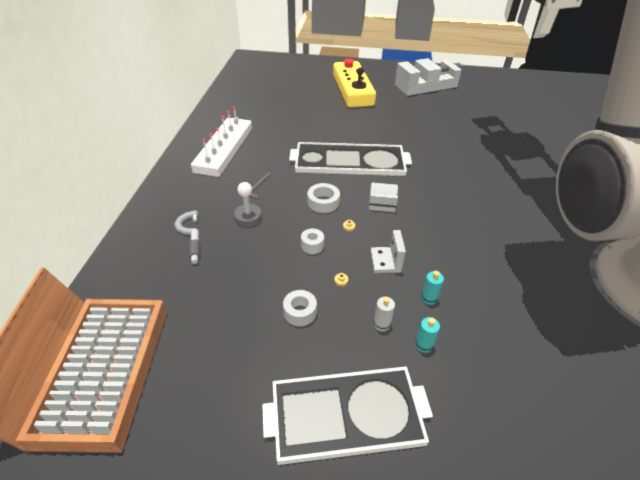

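The three-nest tray is at scene (165,270) / side (350,158). The two-nest tray is at scene (455,200) / side (347,412). Objects, as scene pixel / side pixel:

| Object | Scene | Side |
|---|---|---|
| V-block | (238,224) | (384,196) |
| Angle plate | (316,205) | (388,255) |
| Ring, looks largest | (260,262) | (323,197) |
| Ring, looks smallest | (330,250) | (312,241) |
| Ring, looks middle | (405,235) | (300,308) |
| Steel standoff (grey) | (380,193) | (385,312) |

There are turquoise look-alikes at scene (339,180) and (381,172). Next I segment and measure.

```bash
cat > h.py <<'E'
import numpy as np,cv2
from plant import bot,capture
from scipy.optimize import least_squares
def cast(c,px,z):
    px=np.asarray(px,float).reshape(-1,1,2)
    u=cv2.undistortPoints(px,c['mtx'],c['dist_coeffs'])[:,0]
    T=np.asarray(c['pose']);d=np.c_[u,np.ones(len(u))]@T[:3,:3].T;o=T[:3,3]
    return (o+d*((z-o[2])/d[:,2])[:,None])[:,:2]
def proj(c,P):
    T=np.linalg.inv(c['pose']);r=cv2.Rodrigues(T[:3,:3])[0]
    return cv2.projectPoints(np.asarray(P,float).reshape(-1,1,3),r,T[:3,3],c['mtx'],c['dist_coeffs'])[0][:,0]
def comps(c,thr=95,sat=60,amin=60):
    im=c['image'];m=((im.max(2)>thr)&(np.ptp(im.astype(int),2)<sat)).astype(np.uint8)
    n,l,s,ce=cv2.connectedComponentsWithStats(m)
    return l,[(i,s[i],ce[i]) for i in range(1,n) if s[i,4]>amin]
def at(c,l,cs,p,r=25):
    return min(cs,key=lambda t:np.hypot(*(t[2]-p)))
def outer(l,i):
    k=max(cv2.findContours((l==i).astype(np.uint8),0,1)[0],key=len)
    return k[:,0].astype(float)
def far(c,q,x):  # far-side half of points
    d=q.mean(0)-np.asarray(c['pose'])[:2,3];d/=np.hypot(*d)
    s=(x-x.mean(0))@d;return s>0
def circ(p,R=None):
    if R: 
        r=least_squares(lambda v:np.hypot(*(p-v).T)-R,p.mean(0),loss='soft_l1');return [*r.x,R,np.sqrt(np.mean(r.fun**2))]
    r=least_squares(lambda v:np.hypot(*(p-v[:2]).T)-v[2],[*p.mean(0),20],loss='soft_l1');return [*r.x,np.sqrt(np.mean(r.fun**2))]
E
python3 - <<'E'
from h import *
rings={'A':[(260,262),(323,197)],'B':[(330,250),(312,241)],'C':[(405,235),(300,308)]}
tiles=[]
for k,n in enumerate(('scene','side')):
    c=capture(n);l,cs=comps(c)
    for r,p in rings.items():
        t=at(c,l,cs,p[k]);q=cast(c,outer(l,t[0]),25);f=far(c,q,q)
        print(n,r,t[1],'free',np.round(circ(q[f]),1),[np.round(circ(q[f],R)[:2]+[circ(q[f],R)[3]],1).tolist() for R in(31,25,20)])
    for nm,p in {'vb':[(238,224),(384,196)],'ap':[(316,205),(388,255)],'so':[(380,193),(385,312)],'t3':[(165,270),(350,158)],'t2':[(455,200),(347,412)]}.items():
        t=at(c,l,cs,p[k]);print(n,nm,t[1],t[2].round(1),np.round(cast(c,[t[2]],0),0))
    x0,y0,x1,y1=[(215,155,425,285),(275,175,455,355)][k]
    tiles.append(cv2.resize(c['image'][y0:y1,x0:x1],(int((x1-x0)*(400/(x1-x0))),int((y1-y0)*400/(x1-x0))),interpolation=cv2.INTER_CUBIC))
H=max(t.shape[0] for t in tiles)
cv2.imwrite('pics/crop1.png',np.hstack([cv2.copyMakeBorder(t,0,H-t.shape[0],0,0,0) for t in tiles]))
E
```

```text
scene A [     0      0    640    480 210057] free [-454.7  495.   746.1  276.8] [[-478.2, 125.1, 726.1], [-478.2, 125.1, 731.3], [-478.2, 125.1, 735.7]]
scene B [     0      0    640    480 210057] free [-454.7  495.   746.1  276.8] [[-478.2, 125.1, 726.1], [-478.2, 125.1, 731.3], [-478.2, 125.1, 735.7]]
scene C [     0      0    640    480 210057] free [-454.7  495.   746.1  276.8] [[-478.2, 125.1, 726.1], [-478.2, 125.1, 731.3], [-478.2, 125.1, 735.7]]
scene vb [     0      0    640    480 210057] [311.1 242.5] [[536. -26.]]
scene ap [     0      0    640    480 210057] [311.1 242.5] [[536. -26.]]
scene so [     0      0    640    480 210057] [311.1 242.5] [[536. -26.]]
scene t3 [ 142  257   49   36 1175] [165.5 274.4] [[ 548. -280.]]
scene t2 [ 494  266  126   70 4533] [554.9 299.7] [[798. 291.]]
side A [302 152  21  11 189] free [ 616.6 -242.1   21.9    0.8] [[616.1, -231.7, 2.3], [616.3, -238.4, 1.2], [616.7, -244.3, 1.1]]
side B [     0      0    583    480 189866] free [  422.2 -1154.    433.8   339.6] [[476.0, -1034.7, 579.3], [474.6, -1034.6, 584.6], [473.1, -1034.5, 589.0]]
side C [     0      0    583    480 189866] free [  422.2 -1154.    433.8   339.6] [[476.0, -1034.7, 579.3], [474.6, -1034.6, 584.6], [473.1, -1034.5, 589.0]]
side vb [302 152  21  11 189] [311.9 157. ] [[ 622. -282.]]
side ap [302 152  21  11 189] [311.9 157. ] [[ 622. -282.]]
side so [     0      0    583    480 189866] [266.5 210.3] [[681. -90.]]
side t3 [302 152  21  11 189] [311.9 157. ] [[ 622. -282.]]
side t2 [     0      0    583    480 189866] [266.5 210.3] [[681. -90.]]
```

View pics/crop1.png

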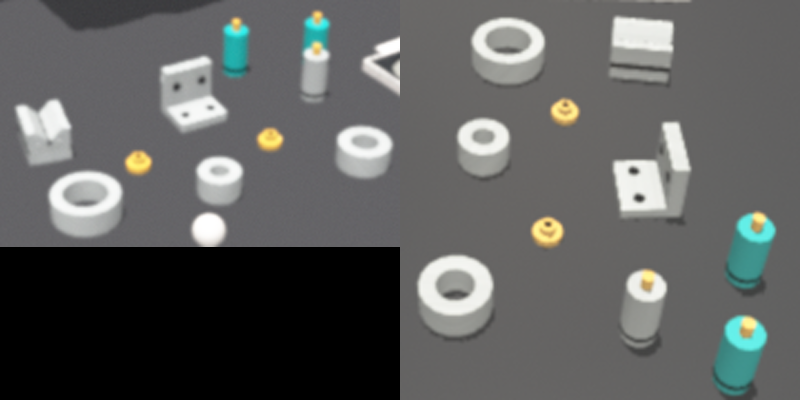

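The crop shows three rings (bores clearly differ), the V-block, the angle plate, the grey standoff and the turquoise ones. The picture is brighter than the first one, so I raise the threshold.

```bash
python3 - <<'E'
from h import *
rings={'A':[(260,262),(323,197)],'B':[(330,250),(312,241)],'C':[(405,235),(300,308)]}
for k,n in enumerate(('scene','side')):
    c=capture(n);print(np.median(c['image'][150:300]),c['image'][262,245],c['image'][420,60])
    l,cs=comps(c,130)
    for r,p in rings.items():
        t=at(c,l,cs,p[k]);q=cast(c,outer(l,t[0]),25);f=far(c,q,q)
        print(n,r,t[1],'free',np.round(circ(q[f]),1),[np.round(circ(q[f],R)[:2]+[circ(q[f],R)[3]],1).tolist() for R in(31,25,20)])
    for nm,p in {'vb':[(238,224),(384,196)],'ap':[(316,205),(388,255)],'so':[(380,193),(385,312)],'t3':[(165,270),(350,158)],'t2':[(455,200),(347,412)]}.items():
        t=at(c,l,cs,p[k]);print(n,nm,t[1],t[2].round(1),np.round(cast(c,[t[2]],0),0))
E
```

```text
100.0 [249 250 249] [94 92 92]
scene A [ 240  244   40   36 1149] free [ 578.8 -128.8   32.     0.7] [[577.7, -128.6, 1.0], [571.1, -127.2, 5.1], [566.1, -126.0, 9.3]]
scene B [317 237  26  26 561] free [582.8  -8.1  21.4   0.8] [[592.7, -12.5, 5.8], [586.4, -9.7, 2.6], [581.5, -7.4, 1.4]]
scene C [391 221  31  28 714] free [581.1 134.6  26.5   0.7] [[585.7, 132.4, 3.1], [579.7, 135.4, 1.3], [575.2, 138.3, 5.2]]
scene vb [223 207  30  35 787] [238.4 224.2] [[ 440. -137.]]
scene ap [299 184  36  41 998] [314.6 204.6] [[417.  19.]]
scene so [373 177  16  28 320] [379.8 191.5] [[409. 162.]]
scene t3 [ 143  258   47   34 1075] [165.5 274.3] [[ 548. -280.]]
scene t2 [ 405  173  102   61 2635] [454.7 203.7] [[497. 284.]]
101.0 [97 98 99] [152 156 155]
side A [307 183  34  30 799] free [ 578.3 -128.3   31.3    0.7] [[578.4, -128.6, 0.8], [578.9, -135.2, 4.6], [579.4, -140.1, 8.7]]
side B [300 228  25  26 516] free [ 5.822e+02 -7.500e+00  2.020e+01  5.000e-01] [[581.6, 5.1, 5.5], [582.0, -2.0, 3.0], [582.2, -7.7, 0.6]]
side C [283 289  34  37 980] free [5.803e+02 1.352e+02 2.470e+01 5.000e-01] [[579.1, 142.9, 3.4], [580.2, 135.6, 0.5], [581.3, 130.2, 3.4]]
side vb [370 182  28  23 576] [383.5 193. ] [[ 463. -177.]]
side ap [371 229  35  44 932] [389.3 255.1] [[448.  -6.]]
side so [375 296  20  31 439] [384.  311.8] [[454. 116.]]
side t3 [326 150  34  16 513] [342.3 157.9] [[ 556. -289.]]
side t2 [ 262  366  171   99 3221] [344.7 419.1] [[498. 288.]]
```

Rings confirmed by radius in both views: A is large (about 31.5), B is small (about 20.5), C is middle (about 25). Now the trays, standoff, turquoise ones and sphere.

```bash
python3 - <<'E'
from h import *
nests={'t3ring':[(157,246),(381,159),38],'t3small':[(175,299),(313,157),22.5],'t2ring':[(440,193),(378,409),38]}
rects={'t3rect':[(166,274),(343,158)],'t2rect':[(473,211),(314,417)]}
def nestpts(c,l,i):
    px=outer(l,i);q=cast(c,px,7);f=far(c,q,q)
    return np.where(f[:,None],cast(c,px,4),cast(c,px,10))
for k,n in enumerate(('scene','side')):
    c=capture(n);im=c['image']
    l,cs=comps(c,130)
    for r,p in nests.items():
        for d in(0,):
            t=at(c,l,cs,p[k]);q=nestpts(c,l,t[0])
            print(n,r,t[1],'free',np.round(circ(q),1),'fix',np.round(circ(q,p[2]),1))
    for r,p in rects.items():
        t=at(c,l,cs,p[k]);q=nestpts(c,l,t[0]);print(n,r,t[1],np.round(cv2.minAreaRect(q.astype(np.float32)),1) if 0 else cv2.minAreaRect(q.astype(np.float32)))
    # standoff + turquoise: axis from brass stud tip (z=60) 
    hsv=cv2.cvtColor(im,cv2.COLOR_BGR2HSV)
    for nm,lo,hi,z in(('brass',(10,90,120),(35,255,255),58),('turq',(80,90,60),(100,255,255),25)):
        m=cv2.inRange(hsv,lo,hi);N,L,s,ce=cv2.connectedComponentsWithStats(m)
        for i in range(1,N):
            if s[i,4]>8 and 200<ce[i,0]<460 and 120<ce[i,1]<380: print(n,nm,s[i],ce[i].round(1),cast(c,[ce[i]],z).round(1))
    # sphere ball
    p=[(325,276),(245,189)][k];t=at(c,l,cs,p);print(n,'ball',t[1],cast(c,[t[2]],67.5).round(0))
E
```

```text
scene t3ring [133 235  46  24 842] free [ 473.9 -287.5   38.3    0.7] fix [ 473.9 -287.5   38.     0.8]
scene t3small [ 121  222   92  104 2284] free [ 537.8 -277.1  121.6   34.6] fix [ 554.9 -281.5   22.5   91.2]
scene t2ring [ 405  173  102   61 2631] free [494.1 280.7  98.3  19.5] fix [499.1 282.3  38.   57.9]
scene t3rect [ 143  258   47   34 1072] ((555.4805297851562, -279.03680419921875), (76.01709747314453, 65.2332763671875), 5.700190544128418)
scene t2rect [ 405  173  102   61 2631] ((490.6929931640625, 280.1983642578125), (225.4414520263672, 128.7997589111328), 14.637951850891113)
scene brass [379 161   5   6  20] [381.2 163. ] [[396.  165.8]]
scene brass [337 164   5   6  20] [338.7 166.4] [[384.4  79.5]]
scene brass [380 178   3   6  16] [381.  180.2] [[460.2 137.2]]
scene brass [350 222  14  13 134] [356.2 228.2] [[596.3  32.8]]
scene brass [281 234  14  13 144] [287.3 240.4] [[595.1 -85.4]]
scene turq [374 164  14  17 169] [380.3 171.8] [[374.2 175.9]]
scene turq [332 168  14  28 336] [338.  181.5] [[386.   78.6]]
scene ball [308 266  32  49 792] [[743. -76.]]
side t3rin
[... 393 characters left out ...]
.6105651855469), (73.04629516601562, 67.47579956054688), 6.688072204589844)
side t2rect [ 282  390   64   56 2941] ((537.6401977539062, 292.0456848144531), (72.92440795898438, 65.60108184814453), 14.762548446655273)
side brass [343 219  13  13 116] [348.8 225.1] [[521.6  -7.7]]
side brass [434 270   5   9  32] [435.8 273.9] [[385.5  79.8]]
side brass [334 273  15  14 152] [340.9 279.1] [[523.  110.3]]
side brass [384 296   5   9  38] [386.  300.3] [[457.2 139.6]]
side brass [429 318   5   9  36] [431.  321.7] [[396.7 167.2]]
side turq [422 271  22  34 481] [431.6 288.5] [[385.4  80.3]]
side turq [416 317  24  36 551] [426.7 335.7] [[396.4 167. ]]
side ball [235 179  27  41 468] [[701. -36.]]
```

The trays are consistent: nest spacings measure 147.9 and 82.1 mm, against 148.5 and 82. Tray_three yaw is about 5.7° and tray_two about 14.6°. The steel standoff is at (458.5,138.5). It is grey with a brass stud; the turquoise ones at (396,167) and (385,80) are left alone. Next is a helper that gives moves in tool axes.

```bash
cat >> h.py <<'E'
from scipy.spatial.transform import Rotation as Ro
def go(x,y,z,jaw=None):
    """tool-axis shift in cm (present axes) and turn about tool x, deg, to point straight down with jaw axis at 'jaw' deg"""
    o=bot.get_obs();R=Ro.from_euler('xyz',o['tcp_rot']);p=np.array(o['tool_pos'])
    Y=R.as_matrix()[:,1];ja=np.degrees(np.arctan2(Y[1],Y[0]))
    print('t',round(o['time'],2),'tcp',p.round(1),'jaw',round(ja,1),'grip',round(o['grip_width'],1),'F',np.round(o['contact_force'],1),'q6',np.round(o['joint_positions'][-1],2))
    print('shift cm',(R.inv().apply(np.array([x,y,z])-p)/10).round(2),end=' ')
    if jaw is not None:
        d=(jaw-ja+90)%180-90;a=np.radians(ja+d);y=np.array([np.cos(a),np.sin(a),0]);xx=np.array([0,0,-1.])
        M=np.c_[xx,y,np.cross(xx,y)];rv=(R.inv()*Ro.from_matrix(M)).as_rotvec(degrees=True);print('rotvec',rv.round(1),'then-shift cm',(M.T@(np.array([x,y,z])-p)/10).round(2))
E
python3 - <<'E'
from h import *
go(440,-150,250,95.7)
c=capture('wrist');T=np.array(c['pose']);print(T.round(2),c['mtx'][0][0])
o=bot.get_obs();R=Ro.from_euler('xyz',o['tcp_rot']);print('cam in tool',R.inv().apply(T[:3,3]-o['tool_pos']).round(0),R.inv().as_matrix()@T[:3,2])
s,d=capture('scene'),capture('side')
for a,b in(((356.2,228.2),(340.9,279.1)),((287.3,240.4),(348.8,225.1))): print([ (cast(s,[a],z).round(0),cast(d,[b],z).round(0)) for z in (0,8)])
E
```

```text
t 0.4 tcp [ 207.3 -482.3  251.6] jaw -66.7 grip 92.1 F [0.6 0.2 0.1] q6 -0.15
shift cm [  0.17 -21.34 -34.5 ] Traceback (most recent call last):
  File "<stdin>", line 2, in <module>
  File "h.py", line 37, in go
    M=np.c_[xx,y,np.cross(xx,y)];rv=(R.inv()*Ro.from_matrix(M)).as_rotvec(degrees=True);print('rotvec',rv.round(1),'then-shift cm',(M.T@(np.array([x,y,z])-p)/10).round(2))
                                                                                                                                         ~~~~~~~~^^^^^^^^^
ValueError: setting an array element with a sequence. The requested array has an inhomogeneous shape after 1 dimensions. The detected shape was (3,) + inhomogeneous part.
```

```bash
sed -i 's/y=np.array(\[np.cos(a)/jy=np.array([np.cos(a)/; s/np.c_\[xx,y,np.cross(xx,y)\]/np.c_[xx,jy,np.cross(xx,jy)]/' h.py
for i in 1 2; do python3 -m crank '[{"linear":[0,-2.1,-3.45],"delta_rot":[0,0,0],"fingers":1},{"linear":[0,-2.1,-3.45],"delta_rot":[0,0,0],"fingers":1},{"linear":[0,-2.1,-3.45],"delta_rot":[0,0,0],"fingers":1},{"linear":[0,-2.1,-3.45],"delta_rot":[0,0,0],"fingers":1},{"linear":[0,-2.1,-3.45],"delta_rot":[0,0,0],"fingers":1}]'; done
python3 - <<'E'
from h import *
go(440,-150,250,95.7)
c=capture('wrist');T=np.array(c['pose']);print(T.round(2),c['mtx'][0][0])
cv2.imwrite('pics/w1.png',c['image'])
o=bot.get_obs();R=Ro.from_euler('xyz',o['tcp_rot']);print('cam in tool',R.inv().apply(T[:3,3]-o['tool_pos']).round(0),R.inv().as_matrix()@T[:3,2])
s,d=capture('scene'),capture('side')
for a,b in(((356.2,228.2),(340.9,279.1)),((287.3,240.4),(348.8,225.1))): print([ (cast(s,[a],z).round(0),cast(d,[b],z).round(0)) for z in (0,8)])
E
```

```text
time: 0.9
tool_pos: [325.0, -316.5, 251.9]
tcp_rot: [1.817, 1.57, -0.919]
contact_force: [-0.2, -0.3, -0.0]
grip_width: 91.5
time: 1.4
tool_pos: [442.1, -151.7, 251.9]
tcp_rot: [2.088, 1.57, -0.647]
contact_force: [-0.3, -0.3, 0.9]
grip_width: 91.9
t 1.4 tcp [ 442.1 -151.7  251.9] jaw -66.8 grip 91.9 F [-0.3 -0.3  0.9] q6 0.67
shift cm [ 0.19 -0.24  0.13] rotvec [17.5 -0.  -0. ] then-shift cm [ 0.19 -0.19  0.19]
[[ 4.0000e-01 -8.8000e-01 -2.5000e-01  5.1077e+02]
 [-9.2000e-01 -3.8000e-01 -1.1000e-01 -1.2290e+02]
 [ 0.0000e+00  2.7000e-01 -9.6000e-01  3.8535e+02]
 [ 0.0000e+00  0.0000e+00  0.0000e+00  1.0000e+00]] 354.1363365131434
cam in tool [-133.    3.  -71.] [0.96071305 0.00228202 0.27753418]
[(array([[518.,  67.]]), array([[525.,  60.]])), (array([[529.,  62.]]), array([[525.,  67.]]))]
[(array([[517., -65.]]), array([[523., -72.]])), (array([[528., -67.]]), array([[523., -63.]]))]
```

View pics/w1.png

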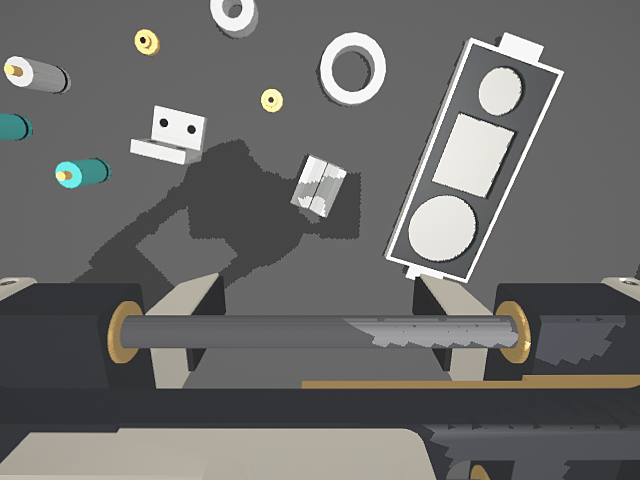

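Wrist view shows the V-block at (320,186), angle plate at (170,135), tray_three on the right, and an arm shadow over part of the V-block. I'll enlarge both parts.

```bash
python3 - <<'E'
from h import *
im=cv2.imread('pics/w1.png')
a=cv2.resize(im[145:225,280:360],None,fx=5,fy=5,interpolation=cv2.INTER_CUBIC)
b=cv2.resize(im[95:175,125:215],None,fx=4.4,fy=5,interpolation=cv2.INTER_CUBIC)
cv2.imwrite('pics/crop2.png',np.hstack([a,b]))
c=capture('wrist')
for nm,z,p in(('vb',35,(320,186)),('ap',0,(170,140))):
    l,cs=comps(c,125,amin=30);t=at(c,l,cs,p);k=outer(l,t[0]);print(nm,t[1],t[2],cv2.minAreaRect(cast(c,k,z).astype(np.float32)))
    print(cv2.approxPolyDP(k.astype(np.int32)[:,None],2.5,True)[:,0].tolist())
E
```

```text
vb [ 291  154   57   64 2050] [318.57170732 185.37414634] ((466.7139892578125, -141.63998413085938), (40.16889953613281, 52.25988006591797), 89.63734436035156)
[[311, 154], [291, 202], [309, 206], [326, 217], [347, 172]]
ap [ 130  104   78   61 2827] [173.25114963 136.44676335] ((449.4210205078125, 22.116653442382812), (53.673439025878906, 74.40574645996094), 9.863609313964844)
[[131, 139], [130, 150], [183, 164], [198, 160], [207, 118], [155, 104], [152, 137]]
```

View pics/crop2.png

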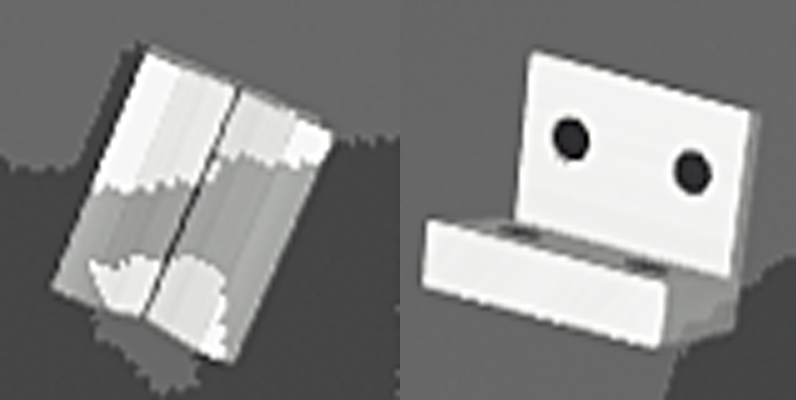

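Wrist view crop: on the V-block the four top corners are clear. On the angle plate the upper quad is the foot's top (z=10) and the lower bright band is the wall top (z=50). I cast these corners and check the sizes.

```bash
python3 - <<'E'
from h import *
c=capture('wrist')
def show(n,px,z):
    q=cast(c,px,z);print(n,q.round(1).tolist(),'c',q.mean(0).round(1),'sides',[ (round(float(np.hypot(*v)),1),round(float(np.degrees(np.arctan2(v[1],v[0]))),1)) for v in np.roll(q,-1,0)-q]);return q
show('vb',[(309,155),(346.6,171),(326.6,217.4),(290.4,202.6)],35)
w=show('wall',[(131.4,139),(185.2,152),(184.1,164.6),(130,152.6)],50)
f=show('foot',[(155.2,105.4),(205.7,117.4)],10)
print('centre est',(f.mean(0)+(w[2]+w[3])/2)/2)
E
```

```text
vb [[490.1, -122.8], [490.6, -162.4], [440.4, -163.2], [439.9, -123.9]] c [ 465.2 -143.1] sides [(39.6, -89.2), (50.2, -179.1), (39.4, 90.7), (50.2, 1.2)]
wall [[439.7, 31.5], [448.1, -17.1], [436.8, -19.6], [427.4, 29.5]] c [438.    6.1] sides [(49.3, -80.2), (11.6, -167.5), (50.0, 100.8), (12.5, 9.3)]
foot [[472.2, 36.8], [481.3, -13.0]] c [476.8  11.9] sides [(50.7, -79.6), (50.7, 100.4)]
centre est [454.42710177   8.42886583]
```

Sizes check: V-block 50.2×39.5, wall 50×12. The V-block centre is (465.2,-143.1) with its axis at 1°; the angle plate centre is (454.4,8.4) at 10.2°. Turn to the V-block.

```bash
python3 -m crank '[{"linear":[0,0,0],"delta_rot":[7.4,0,0],"fingers":1},{"linear":[0,0,0],"delta_rot":[7.4,0,0],"fingers":1},{"linear":[0,0,0],"delta_rot":[7.4,0,0],"fingers":1},{"linear":[0,0,0],"delta_rot":[0,0,0],"fingers":1},{"linear":[0,0,0],"delta_rot":[0,0,0],"fingers":1}]'; python3 -c "
from h import *
go(465.2,-143.1,37,91)"
```

```text
time: 2.15
tool_pos: [440.9, -154.2, 251.8]
tcp_rot: [1.525, 1.571, -1.597]
contact_force: [0.7, 0.2, 0.8]
grip_width: 91.3
t 2.15 tcp [ 440.9 -154.2  251.8] jaw -88.9 grip 91.3 F [0.7 0.2 0.8] q6 1.05
shift cm [21.48 -1.07 -2.45] rotvec [ 0.1  0.  -0. ] then-shift cm [21.48 -1.07 -2.45]
```

```bash
python3 -m crank '[{"linear":[0,-1.1,-2.45],"delta_rot":[0,0,0],"fingers":1},{"linear":[4,0,0],"delta_rot":[0,0,0],"fingers":1},{"linear":[4,0,0],"delta_rot":[0,0,0],"fingers":1},{"linear":[4,0,0],"delta_rot":[0,0,0],"fingers":1},{"linear":[0,0,0],"delta_rot":[0,0,0],"fingers":1}]'; python3 -c "
from h import *
go(465.2,-143.1,37,91)
c=capture('wrist');cv2.imwrite('pics/w2.png',c['image'])"
```

```text
time: 2.65
tool_pos: [462.5, -140.9, 127.6]
tcp_rot: [-0.454, 1.561, 2.708]
contact_force: [0.1, 0.5, 1.1]
grip_width: 92.0
t 2.65 tcp [ 462.5 -140.9  127.6] jaw -88.8 grip 92.0 F [0.1 0.5 1.1] q6 1.1
shift cm [ 9.05  0.27 -0.35] rotvec [0.2 0.5 0.3] then-shift cm [ 9.06  0.23 -0.27]
```

View pics/w2.png

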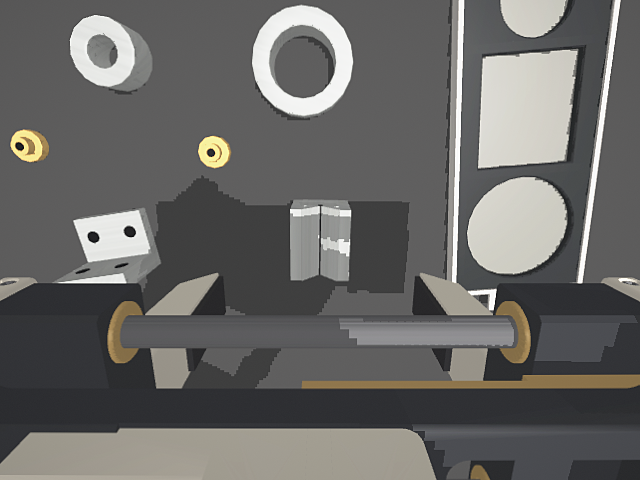

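The block is centred between the fingers (320 px). Descend and grip.

```bash
python3 -m crank '[{"linear":[0,0.25,-0.3],"delta_rot":[0,0,0],"fingers":1},{"linear":[3,0,0],"delta_rot":[0,0,0],"fingers":1},{"linear":[3,0,0],"delta_rot":[0,0,0],"fingers":1},{"linear":[3,0,0],"delta_rot":[0,0,0],"fingers":1},{"linear":[0,0,0],"delta_rot":[0,0,0],"fingers":1}]'; python3 -m crank '[{"linear":[0,0,0],"delta_rot":[0,0,0],"fingers":0},{"linear":[0,0,0],"delta_rot":[0,0,0],"fingers":0},{"linear":[0,0,0],"delta_rot":[0,0,0],"fingers":0},{"linear":[0,0,0],"delta_rot":[0,0,0],"fingers":0},{"linear":[0,0,0],"delta_rot":[0,0,0],"fingers":0}]'; python3 -c "
from h import *
go(465.2,-143.1,37,91)"
```

```text
time: 3.2
tool_pos: [468.4, -144.3, 41.0]
tcp_rot: [-0.424, 1.569, 2.736]
contact_force: [-0.7, -0.3, 0.3]
grip_width: 91.9
time: 3.7
tool_pos: [469.0, -144.4, 42.4]
tcp_rot: [2.6, 1.569, -0.523]
contact_force: [-0.1, -0.2, -0.3]
grip_width: 56.2
t 3.7 tcp [ 469.  -144.4   42.4] jaw -88.9 grip 56.2 F [-0.1 -0.2 -0.3] q6 1.1
shift cm [ 0.54 -0.14  0.38] rotvec [ 0.1 -0.1 -0. ] then-shift cm [ 0.54 -0.14  0.38]
```

```bash
python3 -m crank '[{"linear":[0.5,-0.1,0.4],"delta_rot":[0,0,0],"fingers":0.62},{"linear":[0,0,0],"delta_rot":[0,0,0],"fingers":0.62},{"linear":[0,0,0],"delta_rot":[0,0,0],"fingers":0},{"linear":[0,0,0],"delta_rot":[0,0,0],"fingers":0},{"linear":[0,0,0],"delta_rot":[0,0,0],"fingers":0}]';python3 -m crank '[{"linear":[0,0,0],"delta_rot":[0,0,0],"fingers":0},{"linear":[0,0,0],"delta_rot":[0,0,0],"fingers":0},{"linear":[0,0,0],"delta_rot":[0,0,0],"fingers":0},{"linear":[0,0,0],"delta_rot":[0,0,0],"fingers":0},{"linear":[0,0,0],"delta_rot":[0,0,0],"fingers":0}]'; python3 -c "
from h import *
go(465.2,-143.1,37,91)"
```

```text
time: 4.2
tool_pos: [464.5, -143.0, 36.6]
tcp_rot: [-0.825, 1.57, 2.335]
contact_force: [-0.5, 2.4, 0.4]
grip_width: 39.7
time: 4.7
tool_pos: [464.5, -143.2, 36.6]
tcp_rot: [-0.257, 1.57, 2.902]
contact_force: [-0.5, 2.0, 0.1]
grip_width: 39.9
t 4.7 tcp [ 464.5 -143.2   36.6] jaw -88.9 grip 39.9 F [-0.5  2.   0.1] q6 1.1
shift cm [-0.04 -0.01 -0.07] rotvec [0.1 0.  0. ] then-shift cm [-0.04 -0.01 -0.07]
```

V-block held (39.9 mm). Lift 7 cm and compute the move to the tray.

```bash
python3 -m crank '[{"linear":[-2,0,0],"delta_rot":[0,0,0],"fingers":0},{"linear":[-2.5,0,0],"delta_rot":[0,0,0],"fingers":0},{"linear":[-2.5,0,0],"delta_rot":[4.6,0,0],"fingers":0},{"linear":[0,0,0],"delta_rot":[0,0,0],"fingers":0},{"linear":[0,0,0],"delta_rot":[0,0,0],"fingers":0}]'; python3 -c "
from h import *
go(555.5,-279.3,100,95.7)"
```

```text
time: 5.2
tool_pos: [464.5, -143.5, 106.2]
tcp_rot: [2.1, 1.57, -1.101]
contact_force: [-0.7, 0.2, -4.7]
grip_width: 39.5
t 5.2 tcp [ 464.5 -143.5  106.2] jaw -93.4 grip 39.5 F [-0.7  0.2 -4.7] q6 1.17
shift cm [ 0.63 13.01 -9.9 ] rotvec [-9.1 -0.  -0. ] then-shift cm [ 0.62 14.41 -7.7 ]
```

```bash
python3 -m crank '[{"linear":[0,0,0],"delta_rot":[-4.6,0,0],"fingers":0},{"linear":[0,0,0],"delta_rot":[-4.6,0,0],"fingers":0},{"linear":[0,3.6,-1.9],"delta_rot":[0,0,0],"fingers":0},{"linear":[0,3.6,-1.9],"delta_rot":[0,0,0],"fingers":0},{"linear":[0,3.6,-1.9],"delta_rot":[0,0,0],"fingers":0}]';python3 -m crank '[{"linear":[0,3.6,-1.9],"delta_rot":[0,0,0],"fingers":0},{"linear":[0,0,0],"delta_rot":[0,0,0],"fingers":0},{"linear":[0,0,0],"delta_rot":[0,0,0],"fingers":0},{"linear":[0,0,0],"delta_rot":[0,0,0],"fingers":0},{"linear":[0,0,0],"delta_rot":[0,0,0],"fingers":0}]'; python3 -c "
from h import *
go(555.5,-279.3,41,95.7)"
```

```text
time: 5.7
tool_pos: [531.9, -245.9, 104.4]
tcp_rot: [-0.583, 1.568, 2.659]
contact_force: [1.3, -0.1, -3.3]
grip_width: 40.0
time: 6.2
tool_pos: [553.8, -278.0, 106.0]
tcp_rot: [-0.682, 1.569, 2.559]
contact_force: [0.1, -0.1, -4.0]
grip_width: 40.0
t 6.2 tcp [ 553.8 -278.   106. ] jaw -84.3 grip 40.0 F [ 0.1 -0.1 -4. ] q6 0.88
shift cm [ 6.5   0.16 -0.17] rotvec [0.  0.1 0.1] then-shift cm [ 6.5   0.15 -0.16]
```

```bash
python3 -m crank '[{"linear":[2.5,0.15,-0.15],"delta_rot":[0,0,0],"fingers":0},{"linear":[2.5,0,0],"delta_rot":[0,0,0],"fingers":0},{"linear":[1.2,0,0],"delta_rot":[0,0,0],"fingers":0},{"linear":[0,0,0],"delta_rot":[0,0,0],"fingers":0},{"linear":[0,0,0],"delta_rot":[0,0,0],"fingers":0}]';python3 -m crank '[{"linear":[0.1,0,0],"delta_rot":[0,0,0],"fingers":0},{"linear":[0.1,0,0],"delta_rot":[0,0,0],"fingers":0},{"linear":[0,0,0],"delta_rot":[0,0,0],"fingers":0},{"linear":[0,0,0],"delta_rot":[0,0,0],"fingers":0},{"linear":[0,0,0],"delta_rot":[0,0,0],"fingers":0}]'; python3 -c "
from h import *
go(555.5,-279.3,40.6,95.7)
c=capture('wrist');cv2.imwrite('pics/w3.png',c['image'])"
```

```text
time: 6.7
tool_pos: [556.5, -280.4, 45.5]
tcp_rot: [2.397, 1.57, -0.646]
contact_force: [0.0, -0.1, -3.8]
grip_width: 39.7
time: 7.2
tool_pos: [556.2, -280.6, 43.0]
tcp_rot: [2.273, 1.57, -0.77]
contact_force: [-1.3, -0.7, -3.6]
grip_width: 40.1
t 7.2 tcp [ 556.2 -280.6   43. ] jaw -84.4 grip 40.1 F [-1.3 -0.7 -3.6] q6 0.88
shift cm [ 0.24 -0.13  0.06] rotvec [-0.1 -0.  -0. ] then-shift cm [ 0.24 -0.13  0.06]
```

View pics/w3.png

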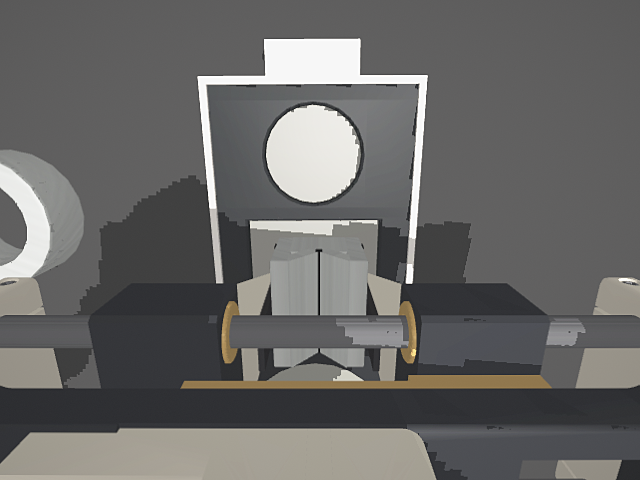

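V-block is inside the nest, aligned and clear of its edges. Lower to contact.

```bash
python3 -m crank '[{"linear":[0.15,-0.1,0.05],"delta_rot":[0,0,0],"fingers":0},{"linear":[0.05,0,0],"delta_rot":[0,0,0],"fingers":0},{"linear":[0,0,0],"delta_rot":[0,0,0],"fingers":0},{"linear":[0.05,0,0],"delta_rot":[0,0,0],"fingers":0},{"linear":[0,0,0],"delta_rot":[0,0,0],"fingers":0}]';python3 -m crank '[{"linear":[0.05,0,0],"delta_rot":[0,0,0],"fingers":0},{"linear":[0,0,0],"delta_rot":[0,0,0],"fingers":0},{"linear":[0,0,0],"delta_rot":[0,0,0],"fingers":0},{"linear":[0,0,0],"delta_rot":[0,0,0],"fingers":0},{"linear":[0,0,0],"delta_rot":[0,0,0],"fingers":0}]'; python3 -c "
from h import *
go(555.5,-279.3,40.6,95.7)"
```

```text
time: 7.75
tool_pos: [555.5, -279.4, 40.7]
tcp_rot: [-0.434, 1.571, 2.806]
contact_force: [-2.8, 1.5, 2.6]
grip_width: 39.7
time: 8.25
tool_pos: [555.5, -279.4, 40.7]
tcp_rot: [2.336, 1.571, -0.707]
contact_force: [-4.4, 2.6, 6.0]
grip_width: 39.9
t 8.25 tcp [ 555.5 -279.4   40.7] jaw -84.3 grip 39.9 F [-4.4  2.6  6. ] q6 0.88
shift cm [ 0.01 -0.01 -0.01] rotvec [-0. -0. -0.] then-shift cm [ 0.01 -0.01 -0.01]
```

Contact felt (+6 N). Release, rise, compute the small-ring move.

```bash
python3 -m crank '[{"linear":[0,0,0],"delta_rot":[0,0,0],"fingers":1},{"linear":[0,0,0],"delta_rot":[0,0,0],"fingers":1},{"linear":[0,0,0],"delta_rot":[0,0,0],"fingers":1},{"linear":[0,0,0],"delta_rot":[0,0,0],"fingers":1},{"linear":[0,0,0],"delta_rot":[0,0,0],"fingers":1}]';python3 -m crank '[{"linear":[0,0,0],"delta_rot":[0,0,0],"fingers":1},{"linear":[0,0,0],"delta_rot":[0,0,0],"fingers":1},{"linear":[-2,0,0],"delta_rot":[0,0,0],"fingers":1},{"linear":[-4,0,0],"delta_rot":[0,0,0],"fingers":1},{"linear":[-4,0,0],"delta_rot":[0,0,0],"fingers":1}]'; python3 -c "
from h import *
go(582,-7.6,120,95.7)"
```

```text
time: 8.75
tool_pos: [555.6, -279.6, 39.7]
tcp_rot: [2.309, 1.571, -0.734]
contact_force: [-0.1, 0.3, -0.7]
grip_width: 75.2
time: 9.25
tool_pos: [555.1, -279.2, 140.2]
tcp_rot: [-0.661, 1.569, 2.58]
contact_force: [0.1, -1.0, 0.1]
grip_width: 91.7
t 9.25 tcp [ 555.1 -279.2  140.2] jaw -84.4 grip 91.7 F [ 0.1 -1.   0.1] q6 0.88
shift cm [  2.04 -26.77  -5.36] rotvec [-0.1  0.1  0.1] then-shift cm [  2.02 -26.76  -5.38]
```

```bash
python3 -m crank '[{"linear":[0,-4.46,-0.9],"delta_rot":[0,0,0],"fingers":1},{"linear":[0,-4.46,-0.9],"delta_rot":[0,0,0],"fingers":1},{"linear":[0,-4.46,-0.9],"delta_rot":[0,0,0],"fingers":1},{"linear":[0,-4.46,-0.9],"delta_rot":[0,0,0],"fingers":1},{"linear":[0,-4.46,-0.9],"delta_rot":[0,0,0],"fingers":1}]';python3 -m crank '[{"linear":[0,-4.46,-0.9],"delta_rot":[0,0,0],"fingers":1},{"linear":[0,0,0],"delta_rot":[0,0,0],"fingers":1},{"linear":[0,0,0],"delta_rot":[0,0,0],"fingers":1},{"linear":[0,0,0],"delta_rot":[0,0,0],"fingers":1},{"linear":[0,0,0],"delta_rot":[0,0,0],"fingers":1}]'; python3 -c "
from h import *
go(582,-7.6,35,95.7)"
```

```text
time: 9.75
tool_pos: [578.3, -51.5, 139.9]
tcp_rot: [2.672, 1.57, -0.372]
contact_force: [-0.1, -0.8, 0.0]
grip_width: 91.8
time: 10.25
tool_pos: [582.9, -9.4, 139.7]
tcp_rot: [1.438, 1.57, -1.607]
contact_force: [0.4, 0.2, 0.2]
grip_width: 91.8
t 10.25 tcp [582.9  -9.4 139.7] jaw -84.5 grip 91.8 F [0.4 0.2 0.2] q6 1.33
shift cm [10.47 -0.19  0.07] rotvec [-0.2  0.  -0. ] then-shift cm [10.47 -0.19  0.07]
```

```bash
python3 -m crank '[{"linear":[3.5,-0.2,0.07],"delta_rot":[0,0,0],"fingers":1},{"linear":[3.5,0,0],"delta_rot":[0,0,0],"fingers":1},{"linear":[3.5,0,0],"delta_rot":[0,0,0],"fingers":1},{"linear":[0,0,0],"delta_rot":[0,0,0],"fingers":1},{"linear":[0,0,0],"delta_rot":[0,0,0],"fingers":0.8}]';python3 -m crank '[{"linear":[0,0,0],"delta_rot":[0,0,0],"fingers":0.7},{"linear":[0,0,0],"delta_rot":[0,0,0],"fingers":0.6},{"linear":[0,0,0],"delta_rot":[0,0,0],"fingers":0.55},{"linear":[0,0,0],"delta_rot":[0,0,0],"fingers":0.55},{"linear":[0,0,0],"delta_rot":[0,0,0],"fingers":0.55}]'; python3 -c "
from h import *
go(582,-7.6,35,95.7)
c=capture('wrist');cv2.imwrite('pics/w4.png',c['image'])"
```

```text
time: 10.75
tool_pos: [582.1, -7.0, 35.0]
tcp_rot: [-0.066, 1.57, -3.11]
contact_force: [0.5, -0.4, 0.8]
grip_width: 87.6
time: 11.25
tool_pos: [582.2, -6.0, 35.2]
tcp_rot: [2.756, 1.57, -0.286]
contact_force: [-0.0, 0.4, -0.7]
grip_width: 52.0
t 11.25 tcp [582.2  -6.   35.2] jaw -84.3 grip 52.0 F [-0.   0.4 -0.7] q6 1.33
shift cm [0.02 0.16 0.03] rotvec [-0. -0. -0.] then-shift cm [0.02 0.16 0.03]
```

View pics/w4.png

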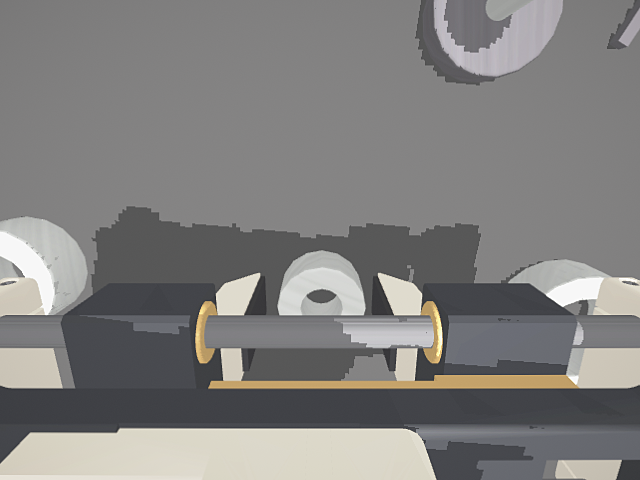

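The small ring sits between the fingers at (321,290), centred; its neighbours are clear. Close and lift.

```bash
python3 -m crank '[{"linear":[0,0.1,0],"delta_rot":[0,0,0],"fingers":0.55},{"linear":[0,0,0],"delta_rot":[0,0,0],"fingers":0},{"linear":[0,0,0],"delta_rot":[0,0,0],"fingers":0},{"linear":[0,0,0],"delta_rot":[0,0,0],"fingers":0},{"linear":[0,0,0],"delta_rot":[0,0,0],"fingers":0}]';python3 -m crank '[{"linear":[0,0,0],"delta_rot":[0,0,0],"fingers":0},{"linear":[-1.5,0,0],"delta_rot":[0,0,0],"fingers":0},{"linear":[-3.5,0,0],"delta_rot":[0,0,0],"fingers":0},{"linear":[-3.5,0,0],"delta_rot":[0,0,0],"fingers":0},{"linear":[-3.5,0,0],"delta_rot":[0,0,0],"fingers":0}]'; python3 -c "
from h import *
go(474,-287.4,147,95.7)"
```

```text
time: 11.8
tool_pos: [582.1, -7.1, 34.6]
tcp_rot: [0.952, 1.571, -2.091]
contact_force: [-0.2, -0.9, -0.8]
grip_width: 39.0
time: 12.3
tool_pos: [581.6, -6.9, 155.5]
tcp_rot: [-0.231, 1.569, 3.009]
contact_force: [-0.3, -0.3, -2.7]
grip_width: 38.9
t 12.3 tcp [581.6  -6.9 155.5] jaw -84.3 grip 38.9 F [-0.3 -0.3 -2.7] q6 1.33
shift cm [ 0.86 26.86 13.47] rotvec [-0.   0.1  0. ] then-shift cm [ 0.85 26.85 13.5 ]
```

```bash
python3 -m crank '[{"linear":[0,3.84,1.93],"delta_rot":[0,0,0],"fingers":0},{"linear":[0,3.84,1.93],"delta_rot":[0,0,0],"fingers":0},{"linear":[0,3.84,1.93],"delta_rot":[0,0,0],"fingers":0},{"linear":[0,3.84,1.93],"delta_rot":[0,0,0],"fingers":0},{"linear":[0,3.84,1.93],"delta_rot":[0,0,0],"fingers":0}]';python3 -m crank '[{"linear":[0,3.84,1.93],"delta_rot":[0,0,0],"fingers":0},{"linear":[0,3.84,1.93],"delta_rot":[0,0,0],"fingers":0},{"linear":[0,0,0],"delta_rot":[0,0,0],"fingers":0},{"linear":[0,0,0],"delta_rot":[0,0,0],"fingers":0},{"linear":[0,0,0],"delta_rot":[0,0,0],"fingers":0}]'; python3 -c "
from h import *
go(474,-287.4,43,95.7)"
```

```text
time: 12.8
tool_pos: [504.0, -208.8, 154.5]
tcp_rot: [-0.702, 1.57, 2.539]
contact_force: [1.1, 0.1, -1.5]
grip_width: 38.8
time: 13.3
tool_pos: [474.2, -286.9, 154.5]
tcp_rot: [-1.145, 1.57, 2.095]
contact_force: [-0.2, -0.5, -1.8]
grip_width: 38.9
t 13.3 tcp [ 474.2 -286.9  154.5] jaw -84.3 grip 38.9 F [-0.2 -0.5 -1.8] q6 0.79
shift cm [11.15  0.06  0.02] rotvec [-0.  0.  0.] then-shift cm [11.15  0.05  0.03]
```

```bash
python3 -m crank '[{"linear":[4,0.05,0],"delta_rot":[0,0,0],"fingers":0},{"linear":[4,0,0],"delta_rot":[0,0,0],"fingers":0},{"linear":[2.2,0,0],"delta_rot":[0,0,0],"fingers":0},{"linear":[1,0,0],"delta_rot":[0,0,0],"fingers":0},{"linear":[0,0,0],"delta_rot":[0,0,0],"fingers":0}]';python3 -m crank '[{"linear":[0.1,0,0],"delta_rot":[0,0,0],"fingers":0},{"linear":[0.05,0,0],"delta_rot":[0,0,0],"fingers":0},{"linear":[0.05,0,0],"delta_rot":[0,0,0],"fingers":0},{"linear":[0,0,0],"delta_rot":[0,0,0],"fingers":0},{"linear":[0,0,0],"delta_rot":[0,0,0],"fingers":0}]'; python3 -c "
from h import *
go(474,-287.4,38.6,95.7)
c=capture('wrist');cv2.imwrite('pics/w5.png',c['image'])"
```

```text
time: 13.8
tool_pos: [474.2, -286.9, 41.8]
tcp_rot: [-0.796, 1.568, 2.446]
contact_force: [-0.6, 0.4, -1.7]
grip_width: 38.7
time: 14.3
tool_pos: [474.3, -288.5, 41.2]
tcp_rot: [2.29, 1.57, -0.753]
contact_force: [-0.7, 0.4, -0.8]
grip_width: 38.5
t 14.3 tcp [ 474.3 -288.5   41.2] jaw -84.4 grip 38.5 F [-0.7  0.4 -0.8] q6 0.79
shift cm [ 0.26 -0.11  0.02] rotvec [-0.1 -0.  -0. ] then-shift cm [ 0.26 -0.11  0.02]
```

View pics/w5.png

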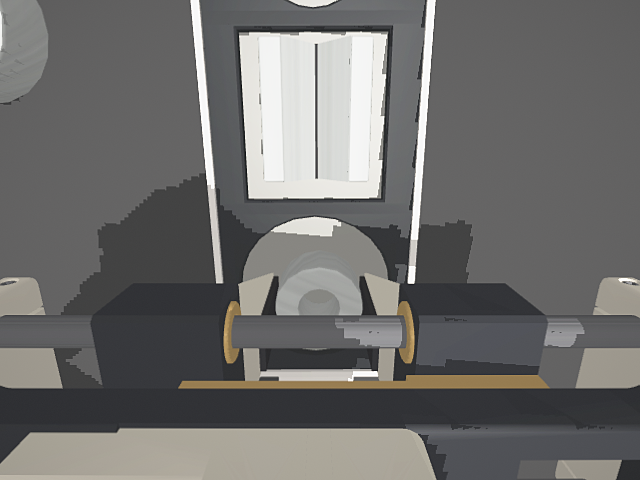

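V-block at (315,110) sits flat in its nest; the small ring at (320,300) is inside the ring nest. Lower to contact.

```bash
python3 -m crank '[{"linear":[0.1,-0.1,0],"delta_rot":[0,0,0],"fingers":0},{"linear":[0.1,0,0],"delta_rot":[0,0,0],"fingers":0},{"linear":[0,0,0],"delta_rot":[0,0,0],"fingers":0},{"linear":[0.05,0,0],"delta_rot":[0,0,0],"fingers":0},{"linear":[0,0,0],"delta_rot":[0,0,0],"fingers":0}]';python3 -m crank '[{"linear":[0.05,0,0],"delta_rot":[0,0,0],"fingers":0},{"linear":[0,0,0],"delta_rot":[0,0,0],"fingers":0},{"linear":[0,0,0],"delta_rot":[0,0,0],"fingers":0},{"linear":[0,0,0],"delta_rot":[0,0,0],"fingers":0},{"linear":[0,0,0],"delta_rot":[0,0,0],"fingers":0}]'; python3 -c "
from h import *
go(474,-287.4,38.6,95.7)"
```

```text
time: 14.85
tool_pos: [474.1, -287.2, 38.6]
tcp_rot: [1.792, 1.571, -1.251]
contact_force: [-1.8, 1.3, 4.2]
grip_width: 38.7
time: 15.35
tool_pos: [474.1, -287.2, 38.6]
tcp_rot: [2.16, 1.57, -0.883]
contact_force: [-3.4, 3.0, 8.8]
grip_width: 38.9
t 15.35 tcp [ 474.1 -287.2   38.6] jaw -84.3 grip 38.9 F [-3.4  3.   8.8] q6 0.79
shift cm [-0.    0.02  0.01] rotvec [-0. -0. -0.] then-shift cm [-0.    0.02  0.01]
```

```bash
python3 -m crank '[{"linear":[-0.05,0,0],"delta_rot":[0,0,0],"fingers":0.6},{"linear":[-0.05,0,0],"delta_rot":[0,0,0],"fingers":0.8},{"linear":[0,0,0],"delta_rot":[0,0,0],"fingers":0.8},{"linear":[0,0,0],"delta_rot":[0,0,0],"fingers":0.8},{"linear":[-0.2,0,0],"delta_rot":[0,0,0],"fingers":0.8}]';python3 -m crank '[{"linear":[-1,0,0],"delta_rot":[0,0,0],"fingers":0.8},{"linear":[-3,0,0],"delta_rot":[0,0,0],"fingers":1},{"linear":[-4,0,0],"delta_rot":[0,0,0],"fingers":1},{"linear":[-4,0,0],"delta_rot":[0,0,0],"fingers":1},{"linear":[0,0,0],"delta_rot":[0,0,0],"fingers":1}]'; python3 -c "
from h import *
go(458.6,138.5,160,95.7)"
```

```text
time: 15.85
tool_pos: [473.9, -287.2, 40.4]
tcp_rot: [-0.717, 1.57, 2.523]
contact_force: [0.8, -0.9, 0.8]
grip_width: 71.8
time: 16.35
tool_pos: [476.6, -289.2, 167.2]
tcp_rot: [2.358, 1.559, -0.685]
contact_force: [0.1, -0.2, -0.4]
grip_width: 91.5
t 16.35 tcp [ 476.6 -289.2  167.2] jaw -84.3 grip 91.5 F [ 0.1 -0.2 -0.4] q6 0.79
shift cm [  0.38 -42.74  -2.42] rotvec [-0.  -0.5 -0.5] then-shift cm [  0.72 -42.74  -2.46]
```

```bash
for i in 1 2; do python3 -m crank '[{"linear":[0,-4.26,-0.24],"delta_rot":[0,0,0],"fingers":1},{"linear":[0,-4.26,-0.24],"delta_rot":[0,0,0],"fingers":1},{"linear":[0,-4.26,-0.24],"delta_rot":[0,0,0],"fingers":1},{"linear":[0,-4.26,-0.24],"delta_rot":[0,0,0],"fingers":1},{"linear":[0,-4.26,-0.24],"delta_rot":[0,0,0],"fingers":1}]'; done; python3 -m crank '[{"linear":[0,0,0],"delta_rot":[0,0,0],"fingers":1},{"linear":[0,0,0],"delta_rot":[0,0,0],"fingers":1},{"linear":[0,0,0],"delta_rot":[0,0,0],"fingers":1},{"linear":[0,0,0],"delta_rot":[0,0,0],"fingers":1},{"linear":[0,0,0],"delta_rot":[0,0,0],"fingers":1}]'; python3 -c "
from h import *
go(458.6,138.5,39,95.7)
c=capture('wrist');cv2.imwrite('pics/w6.png',c['image'])
print(proj(c,[(458.6,138.5,60),(458.6,138.5,0)]))
hsv=cv2.cvtColor(c['image'],cv2.COLOR_BGR2HSV)
m=cv2.inRange(hsv[:280],(10,90,120),(35,255,255));N,L,s,ce=cv2.connectedComponentsWithStats(m)
for i in range(1,N):
  if s[i,4]>30: print(s[i],ce[i].round(1),cast(c,[ce[i]],58).round(1))"
```

```text
time: 16.85
tool_pos: [464.5, -72.5, 160.8]
tcp_rot: [2.955, 1.571, -0.089]
contact_force: [0.3, 0.8, 0.3]
grip_width: 92.1
time: 17.35
tool_pos: [455.5, 140.7, 160.8]
tcp_rot: [2.124, 1.571, -0.919]
contact_force: [-0.1, -0.5, -0.8]
grip_width: 91.7
time: 17.85
tool_pos: [456.2, 137.9, 160.7]
tcp_rot: [1.181, 1.571, -1.864]
contact_force: [-0.4, 1.0, -0.5]
grip_width: 92.1
t 17.85 tcp [456.2 137.9 160.7] jaw -84.5 grip 92.1 F [-0.4  1.  -0.5] q6 1.61
shift cm [12.17 -0.04 -0.24] rotvec [-0.2  0.  -0. ] then-shift cm [12.17 -0.04 -0.24]
[[316.91704724 244.41565284]
 [317.1472848  223.70220515]]
[404 139  15  28  68] [408.4 152.1] [[526.2  85.3]]
[410 144   9  16  54] [413.2 152. ] [[526.5  82.2]]
[561 157  32  28 207] [570.9 169.9] [[525.4 -23.5]]
[570 164  15  17 125] [575.6 171.2] [[524.9 -26.8]]
[312 237  11  15 137] [316.9 243.8] [[458.4 138.5]]
```

View pics/w6.png

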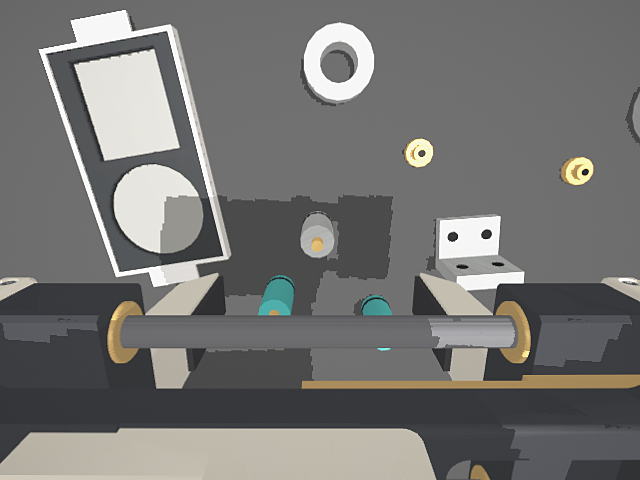

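Wrist view: grey standoff at (317,235) with its brass stud at (317,244) → (458.4,138.5), matching. The turquoise ones at (277,295) and (377,315) stay clear of the fingers' line. Descend.

```bash
python3 -m crank '[{"linear":[3,0,-0.22],"delta_rot":[0,0,0],"fingers":0.6},{"linear":[3,0,0],"delta_rot":[0,0,0],"fingers":0.6},{"linear":[3,0,0],"delta_rot":[0,0,0],"fingers":0.6},{"linear":[3.1,0,0],"delta_rot":[0,0,0],"fingers":0.6},{"linear":[0,0,0],"delta_rot":[0,0,0],"fingers":0.6}]';python3 -m crank '[{"linear":[0,0,0],"delta_rot":[0,0,0],"fingers":0.45},{"linear":[0,0,0],"delta_rot":[0,0,0],"fingers":0.45},{"linear":[0,0,0],"delta_rot":[0,0,0],"fingers":0.4},{"linear":[0,0,0],"delta_rot":[0,0,0],"fingers":0.4},{"linear":[0,0,0],"delta_rot":[0,0,0],"fingers":0.4}]'; python3 -c "
from h import *
go(458.5,138.5,39,95.7)"
```

```text
time: 18.4
tool_pos: [455.9, 138.3, 36.7]
tcp_rot: [0.055, 1.563, -2.989]
contact_force: [-0.2, 0.4, 0.4]
grip_width: 57.5
time: 18.9
tool_pos: [458.6, 139.3, 40.4]
tcp_rot: [3.107, 1.569, 0.064]
contact_force: [-0.3, 0.6, -0.1]
grip_width: 36.5
t 18.9 tcp [458.6 139.3  40.4] jaw -84.3 grip 36.5 F [-0.3  0.6 -0.1] q6 1.61
shift cm [0.14 0.08 0.02] rotvec [-0.  -0.1 -0. ] then-shift cm [0.14 0.08 0.02]
```

```bash
python3 -m crank '[{"linear":[0.1,0.08,0],"delta_rot":[0,0,0],"fingers":0.35},{"linear":[0,0,0],"delta_rot":[0,0,0],"fingers":0.2},{"linear":[0,0,0],"delta_rot":[0,0,0],"fingers":0},{"linear":[0,0,0],"delta_rot":[0,0,0],"fingers":0},{"linear":[0,0,0],"delta_rot":[0,0,0],"fingers":0}]';python3 -c "
from h import *
go(458.5,138.5,39,95.7)"; python3 -m crank '[{"linear":[-1,0,0],"delta_rot":[0,0,0],"fingers":0},{"linear":[-3.5,0,0],"delta_rot":[0,0,0],"fingers":0},{"linear":[-4,0,0],"delta_rot":[0,0,0],"fingers":0},{"linear":[-4,0,0],"delta_rot":[0,0,0],"fingers":0},{"linear":[0,0,0],"delta_rot":[0,0,0],"fingers":0}]'; python3 -c "
from h import *
go(621.2,-272.7,160,95.7)"
```

```text
time: 19.4
tool_pos: [458.3, 138.4, 38.7]
tcp_rot: [1.042, 1.571, -2.001]
contact_force: [0.5, 0.9, 1.7]
grip_width: 24.6
t 19.4 tcp [458.3 138.4  38.7] jaw -84.3 grip 24.6 F [0.5 0.9 1.7] q6 1.61
shift cm [-0.03 -0.01 -0.02] rotvec [-0.  0. -0.] then-shift cm [-0.03 -0.01 -0.02]
time: 19.9
tool_pos: [461.1, 138.9, 169.1]
tcp_rot: [-3.117, 1.56, 0.123]
contact_force: [1.0, 0.0, -2.1]
grip_width: 24.4
t 19.9 tcp [461.1 138.9 169.1] jaw -84.3 grip 24.4 F [ 1.   0.  -2.1] q6 1.61
shift cm [  1.03  42.53 -11.87] rotvec [-0.  -0.6  0. ] then-shift cm [  0.91  42.54 -11.84]
```

```bash
for i in 1 2; do python3 -m crank '[{"linear":[0,4.25,-1.2],"delta_rot":[0,0,0],"fingers":0},{"linear":[0,4.25,-1.2],"delta_rot":[0,0,0],"fingers":0},{"linear":[0,4.25,-1.2],"delta_rot":[0,0,0],"fingers":0},{"linear":[0,4.25,-1.2],"delta_rot":[0,0,0],"fingers":0},{"linear":[0,4.25,-1.2],"delta_rot":[0,0,0],"fingers":0}]'; done; python3 -m crank '[{"linear":[0,0,0],"delta_rot":[0,0,0],"fingers":0},{"linear":[0,0,0],"delta_rot":[0,0,0],"fingers":0},{"linear":[0,0,0],"delta_rot":[0,0,0],"fingers":0},{"linear":[0,0,0],"delta_rot":[0,0,0],"fingers":0},{"linear":[0,0,0],"delta_rot":[0,0,0],"fingers":0}]'; python3 -c "
from h import *
go(621.2,-272.7,46,95.7)"
```

```text
time: 20.4
tool_pos: [538.7, -68.7, 163.0]
tcp_rot: [-0.352, 1.569, 2.888]
contact_force: [0.7, 1.0, -1.7]
grip_width: 24.6
time: 20.9
tool_pos: [619.4, -274.2, 162.6]
tcp_rot: [-0.607, 1.569, 2.633]
contact_force: [0.5, -0.6, -2.0]
grip_width: 24.5
time: 21.4
tool_pos: [619.6, -271.5, 164.1]
tcp_rot: [2.469, 1.571, -0.573]
contact_force: [-0.3, 0.6, -1.5]
grip_width: 24.6
t 21.4 tcp [ 619.6 -271.5  164.1] jaw -84.3 grip 24.6 F [-0.3  0.6 -1.5] q6 0.94
shift cm [11.81  0.13 -0.15] rotvec [ 0. -0. -0.] then-shift cm [11.81  0.14 -0.15]
```

```bash
python3 -m crank '[{"linear":[4,0.13,-0.15],"delta_rot":[0,0,0],"fingers":0},{"linear":[4,0,0],"delta_rot":[0,0,0],"fingers":0},{"linear":[2.8,0,0],"delta_rot":[0,0,0],"fingers":0},{"linear":[1,0,0],"delta_rot":[0,0,0],"fingers":0},{"linear":[0,0,0],"delta_rot":[0,0,0],"fingers":0}]';python3 -m crank '[{"linear":[0,0,0],"delta_rot":[0,0,0],"fingers":0},{"linear":[0,0,0],"delta_rot":[0,0,0],"fingers":0},{"linear":[0,0,0],"delta_rot":[0,0,0],"fingers":0},{"linear":[0,0,0],"delta_rot":[0,0,0],"fingers":0},{"linear":[0,0,0],"delta_rot":[0,0,0],"fingers":0}]'; python3 -c "
from h import *
go(621.2,-272.7,42.7,95.7)
c=capture('side');cv2.imwrite('pics/s7.png',cv2.resize(c['image'][110:210,270:430],None,fx=4,fy=4,interpolation=2))"
```

```text
time: 21.9
tool_pos: [620.9, -273.0, 45.2]
tcp_rot: [-0.667, 1.569, 2.574]
contact_force: [0.1, 0.3, -1.9]
grip_width: 24.3
time: 22.4
tool_pos: [621.3, -273.9, 46.1]
tcp_rot: [2.426, 1.57, -0.617]
contact_force: [-0.2, 0.8, -1.7]
grip_width: 24.6
t 22.4 tcp [ 621.3 -273.9   46.1] jaw -84.4 grip 24.6 F [-0.2  0.8 -1.7] q6 0.94
shift cm [ 0.34 -0.13 -0.  ] rotvec [-0.1 -0.  -0. ] then-shift cm [ 0.34 -0.12 -0.  ]
```

View pics/s7.png

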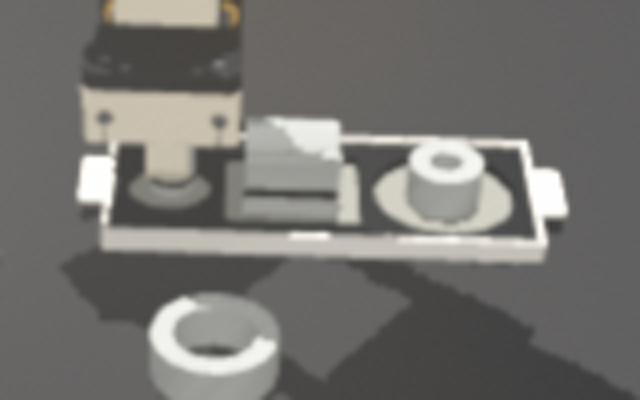

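Side crop: V-block and small ring seated in their nests; the standoff is just above the small nest at (170,185), centred. Lower to contact.

```bash
python3 -m crank '[{"linear":[0.15,-0.12,0],"delta_rot":[0,0,0],"fingers":0},{"linear":[0.1,0,0],"delta_rot":[0,0,0],"fingers":0},{"linear":[0.05,0,0],"delta_rot":[0,0,0],"fingers":0},{"linear":[0.05,0,0],"delta_rot":[0,0,0],"fingers":0},{"linear":[0,0,0],"delta_rot":[0,0,0],"fingers":0}]';python3 -m crank '[{"linear":[0.05,0,0],"delta_rot":[0,0,0],"fingers":0},{"linear":[0,0,0],"delta_rot":[0,0,0],"fingers":0},{"linear":[0,0,0],"delta_rot":[0,0,0],"fingers":0},{"linear":[0,0,0],"delta_rot":[0,0,0],"fingers":0},{"linear":[0,0,0],"delta_rot":[0,0,0],"fingers":0}]'; python3 -c "
from h import *
go(621.2,-272.7,42.7,95.7)"
```

```text
time: 22.95
tool_pos: [621.0, -272.5, 42.5]
tcp_rot: [-0.624, 1.571, 2.616]
contact_force: [-2.0, 1.3, 2.2]
grip_width: 24.8
time: 23.45
tool_pos: [621.0, -272.5, 42.5]
tcp_rot: [2.402, 1.571, -0.641]
contact_force: [-2.0, 2.0, 5.8]
grip_width: 24.4
t 23.45 tcp [ 621.  -272.5   42.5] jaw -84.3 grip 24.4 F [-2.   2.   5.8] q6 0.95
shift cm [-0.02  0.02 -0.02] rotvec [-0. -0. -0.] then-shift cm [-0.02  0.02 -0.02]
```

```bash
python3 -m crank '[{"linear":[-0.05,0,0],"delta_rot":[0,0,0],"fingers":0.5},{"linear":[0,0,0],"delta_rot":[0,0,0],"fingers":0.7},{"linear":[0,0,0],"delta_rot":[0,0,0],"fingers":0.7},{"linear":[0,0,0],"delta_rot":[0,0,0],"fingers":0.7},{"linear":[0,0,0],"delta_rot":[0,0,0],"fingers":0.7}]';python3 -m crank '[{"linear":[-1,0,0],"delta_rot":[0,0,0],"fingers":0.7},{"linear":[-3,0,0],"delta_rot":[0,0,0],"fingers":1},{"linear":[-4,0,0],"delta_rot":[0,0,0],"fingers":1},{"linear":[-4,0,0],"delta_rot":[0,0,0],"fingers":1},{"linear":[0,0,0],"delta_rot":[-4.5,0,0],"fingers":1}]'; python3 -c "
from h import *
go(446,6.9,160,100.2)"
```

```text
time: 23.95
tool_pos: [621.1, -272.7, 42.1]
tcp_rot: [1.708, 1.571, -1.335]
contact_force: [1.1, -0.4, 0.8]
grip_width: 60.0
time: 24.45
tool_pos: [623.9, -274.2, 170.4]
tcp_rot: [2.437, 1.558, -0.527]
contact_force: [0.9, 0.3, -0.8]
grip_width: 90.1
t 24.45 tcp [ 623.9 -274.2  170.4] jaw -79.8 grip 90.1 F [ 0.9  0.3 -0.8] q6 0.87
shift cm [  0.65 -30.82  12.53] rotvec [ 0.  -0.6 -0.5] then-shift cm [  1.04 -30.81  12.53]
```

```bash
python3 -m crank '[{"linear":[0,-3.85,1.54],"delta_rot":[0,0,0],"fingers":1},{"linear":[0,-3.85,1.54],"delta_rot":[0,0,0],"fingers":1},{"linear":[0,-3.85,1.54],"delta_rot":[0,0,0],"fingers":1},{"linear":[0,-3.85,1.54],"delta_rot":[0,0,0],"fingers":1},{"linear":[0,-3.85,1.54],"delta_rot":[0,0,0],"fingers":1}]';  python3 -m crank '[{"linear":[0,-3.85,1.54],"delta_rot":[0,0,0],"fingers":1},{"linear":[0,-3.85,1.54],"delta_rot":[0,0,0],"fingers":1},{"linear":[0,-3.85,1.54],"delta_rot":[0,0,0],"fingers":1},{"linear":[0,0,0],"delta_rot":[0,0,0],"fingers":1},{"linear":[0,0,0],"delta_rot":[0,0,0],"fingers":1}]'; python3 -m crank '[{"linear":[0,0,0],"delta_rot":[0,0,0],"fingers":1},{"linear":[0,0,0],"delta_rot":[0,0,0],"fingers":1},{"linear":[0,0,0],"delta_rot":[0,0,0],"fingers":1},{"linear":[0,0,0],"delta_rot":[0,0,0],"fingers":1},{"linear":[0,0,0],"delta_rot":[0,0,0],"fingers":1}]'; python3 -c "
from h import *
go(446,6.9,39,100.2)
c=capture('wrist');im=c['image'].copy()
a=np.radians(10.2);
for p in [(-22.5,-25,50),(-22.5,25,50),(-10.5,25,50),(-10.5,-25,50),(22.5,25,10),(22.5,-25,10)]:
  q=proj(c,[(454.4+p[0]*np.cos(a)-p[1]*np.sin(a),8.4+p[0]*np.sin(a)+p[1]*np.cos(a),p[2])])[0];cv2.circle(im,(int(q[0]),int(q[1])),2,(0,0,255),-1)
cv2.imwrite('pics/w8.png',cv2.resize(im[150:400,160:480],None,fx=2,fy=2))"
```

```text
time: 24.95
tool_pos: [510.5, -95.5, 163.1]
tcp_rot: [2.635, 1.569, -0.33]
contact_force: [0.3, 0.5, 0.4]
grip_width: 91.8
time: 25.45
tool_pos: [445.9, 9.3, 163.2]
tcp_rot: [2.687, 1.568, -0.275]
contact_force: [-0.2, -0.3, -0.0]
grip_width: 91.8
time: 25.95
tool_pos: [445.6, 8.5, 162.1]
tcp_rot: [0.13, 1.571, -2.835]
contact_force: [0.3, -0.0, -0.4]
grip_width: 91.6
t 25.95 tcp [445.6   8.5 162.1] jaw -79.9 grip 91.6 F [ 0.3 -0.  -0.4] q6 1.24
shift cm [ 1.231e+01  1.600e-01 -1.000e-02] rotvec [-0.1  0.  -0. ] then-shift cm [ 1.231e+01  1.600e-01 -1.000e-02]
```

View pics/w8.png

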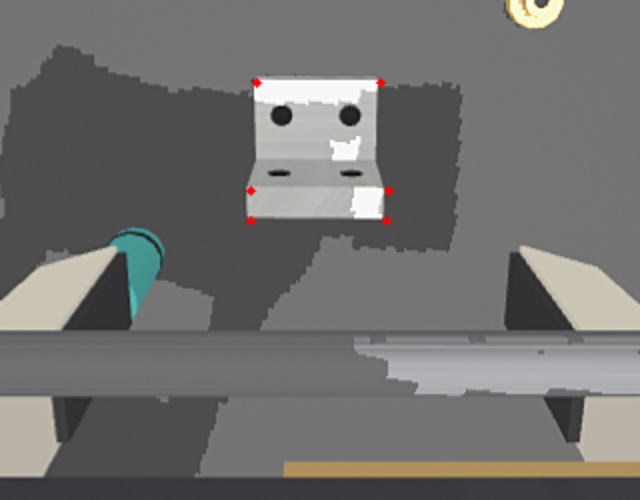

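The reprojected corners (red) match the plate within about 1 mm. Turquoise at crop (138,265) stands behind the finger line. Descend with a narrower opening.

```bash
python3 -m crank '[{"linear":[3,0.16,0],"delta_rot":[0,0,0],"fingers":0.85},{"linear":[3,0,0],"delta_rot":[0,0,0],"fingers":0.85},{"linear":[3,0,0],"delta_rot":[0,0,0],"fingers":0.85},{"linear":[3.2,0,0],"delta_rot":[0,0,0],"fingers":0.85},{"linear":[0,0,0],"delta_rot":[0,0,0],"fingers":0.8}]';python3 -m crank '[{"linear":[0,0,0],"delta_rot":[0,0,0],"fingers":0.7},{"linear":[0,0,0],"delta_rot":[0,0,0],"fingers":0.7},{"linear":[0,0,0],"delta_rot":[0,0,0],"fingers":0.7},{"linear":[0,0,0],"delta_rot":[0,0,0],"fingers":0.7},{"linear":[0,0,0],"delta_rot":[0,0,0],"fingers":0.7}]'; python3 -c "
from h import *
go(446,6.9,39,100.2)"
```

```text
time: 26.5
tool_pos: [443.4, 7.5, 37.3]
tcp_rot: [-0.319, 1.563, 3.0]
contact_force: [-1.0, 0.3, 0.2]
grip_width: 75.4
time: 27.0
tool_pos: [446.2, 7.2, 40.9]
tcp_rot: [2.75, 1.569, -0.214]
contact_force: [-0.8, 0.5, -0.0]
grip_width: 64.1
t 27.0 tcp [446.2   7.2  40.9] jaw -79.8 grip 64.1 F [-0.8  0.5 -0. ] q6 1.24
shift cm [0.19 0.03 0.02] rotvec [-0.  -0.1 -0. ] then-shift cm [0.19 0.03 0.02]
```

```bash
python3 -m crank '[{"linear":[0.15,0.03,0],"delta_rot":[0,0,0],"fingers":0.65},{"linear":[0,0,0],"delta_rot":[0,0,0],"fingers":0.6},{"linear":[0,0,0],"delta_rot":[0,0,0],"fingers":0},{"linear":[0,0,0],"delta_rot":[0,0,0],"fingers":0},{"linear":[0,0,0],"delta_rot":[0,0,0],"fingers":0}]';python3 -c "
from h import *
go(446,6.9,39,100.2)"; python3 -m crank '[{"linear":[-1,0,0],"delta_rot":[0,0,0],"fingers":0},{"linear":[-3,0,0],"delta_rot":[0,0,0],"fingers":0},{"linear":[-4,0,0],"delta_rot":[-4.4,0,0],"fingers":0},{"linear":[-2,0,0],"delta_rot":[0,0,0],"fingers":0},{"linear":[0,0,0],"delta_rot":[0,0,0],"fingers":0}]'; python3 -c "
from h import *
a=np.radians(14.6)
go(537.6-8.5*np.cos(a),291.9-8.5*np.sin(a),139,104.6)"
```

```text
time: 27.5
tool_pos: [445.4, 7.2, 38.6]
tcp_rot: [-0.503, 1.57, 2.815]
contact_force: [-2.6, 4.0, 2.1]
grip_width: 49.5
t 27.5 tcp [445.4   7.2  38.6] jaw -79.9 grip 49.5 F [-2.6  4.   2.1] q6 1.24
shift cm [-0.04  0.04 -0.05] rotvec [-0.1  0.1  0. ] then-shift cm [-0.04  0.04 -0.05]
time: 28.0
tool_pos: [447.7, 6.4, 141.6]
tcp_rot: [2.667, 1.564, -0.221]
contact_force: [-0.6, -0.8, -4.2]
grip_width: 49.5
t 28.0 tcp [447.7   6.4 141.6] jaw -75.5 grip 49.5 F [-0.6 -0.8 -4.2] q6 1.16
shift cm [  0.27 -25.37 -15.02] rotvec [-0.1 -0.4 -0.2] then-shift cm [  0.26 -25.36 -15.04]
```

```bash
python3 -m crank '[{"linear":[0,-3.62,-2.16],"delta_rot":[0,0,0],"fingers":0},{"linear":[0,-3.62,-2.16],"delta_rot":[0,0,0],"fingers":0},{"linear":[0,-3.62,-2.16],"delta_rot":[0,0,0],"fingers":0},{"linear":[0,-3.62,-2.16],"delta_rot":[0,0,0],"fingers":0},{"linear":[0,-3.62,-2.16],"delta_rot":[0,0,0],"fingers":0}]';  python3 -m crank '[{"linear":[0,-3.62,-2.16],"delta_rot":[0,0,0],"fingers":0},{"linear":[0,-3.62,-2.16],"delta_rot":[0,0,0],"fingers":0},{"linear":[0,0,0],"delta_rot":[0,0,0],"fingers":0},{"linear":[0,0,0],"delta_rot":[0,0,0],"fingers":0},{"linear":[0,0,0],"delta_rot":[0,0,0],"fingers":0}]'; python3 -m crank '[{"linear":[0,0,0],"delta_rot":[0,0,0],"fingers":0},{"linear":[0,0,0],"delta_rot":[0,0,0],"fingers":0},{"linear":[0,0,0],"delta_rot":[0,0,0],"fingers":0},{"linear":[0,0,0],"delta_rot":[0,0,0],"fingers":0},{"linear":[0,0,0],"delta_rot":[0,0,0],"fingers":0}]'; python3 -c "
from h import *
go(529.4,289.8,47,104.6)"
```

```text
time: 28.5
tool_pos: [504.5, 210.6, 136.9]
tcp_rot: [0.204, 1.568, -2.684]
contact_force: [0.1, -0.5, -2.3]
grip_width: 49.4
time: 29.0
tool_pos: [527.8, 289.1, 137.3]
tcp_rot: [0.299, 1.568, -2.589]
contact_force: [0.1, -0.5, -3.5]
grip_width: 50.0
time: 29.5
tool_pos: [528.6, 290.0, 138.8]
tcp_rot: [2.993, 1.571, 0.105]
contact_force: [1.0, 0.1, -3.3]
grip_width: 50.1
t 29.5 tcp [528.6 290.  138.8] jaw -75.5 grip 50.1 F [ 1.   0.1 -3.3] q6 1.69
shift cm [ 9.18  0.04 -0.07] rotvec [-0.1 -0.  -0. ] then-shift cm [ 9.18  0.04 -0.07]
```

```bash
python3 -m crank '[{"linear":[4,0,-0.05],"delta_rot":[0,0,0],"fingers":0},{"linear":[3,0,0],"delta_rot":[0,0,0],"fingers":0},{"linear":[1.5,0,0],"delta_rot":[0,0,0],"fingers":0},{"linear":[0.7,0,0],"delta_rot":[0,0,0],"fingers":0},{"linear":[0,0,0],"delta_rot":[0,0,0],"fingers":0}]';python3 -m crank '[{"linear":[0,0,0],"delta_rot":[0,0,0],"fingers":0},{"linear":[0,0,0],"delta_rot":[0,0,0],"fingers":0},{"linear":[0,0,0],"delta_rot":[0,0,0],"fingers":0},{"linear":[0,0,0],"delta_rot":[0,0,0],"fingers":0},{"linear":[0,0,0],"delta_rot":[0,0,0],"fingers":0}]'; python3 -c "
from h import *
go(529.4,289.8,42.6,104.6)"
```

```text
time: 30.0
tool_pos: [528.7, 290.2, 46.0]
tcp_rot: [0.183, 1.569, -2.704]
contact_force: [0.6, 0.3, -1.9]
grip_width: 49.7
time: 30.5
tool_pos: [529.2, 290.4, 47.1]
tcp_rot: [-3.134, 1.57, 0.262]
contact_force: [-0.7, -0.0, -4.0]
grip_width: 49.9
t 30.5 tcp [529.2 290.4  47.1] jaw -75.4 grip 49.9 F [-0.7 -0.  -4. ] q6 1.69
shift cm [ 0.45  0.06 -0.01] rotvec [-0. -0.  0.] then-shift cm [ 0.45  0.06 -0.01]
```

```bash
python3 -m crank '[{"linear":[0.2,0.05,0],"delta_rot":[0,0,0],"fingers":0},{"linear":[0.15,0,0],"delta_rot":[0,0,0],"fingers":0},{"linear":[0.05,0,0],"delta_rot":[0,0,0],"fingers":0},{"linear":[0.05,0,0],"delta_rot":[0,0,0],"fingers":0},{"linear":[0,0,0],"delta_rot":[0,0,0],"fingers":0}]';python3 -m crank '[{"linear":[0.05,0,0],"delta_rot":[0,0,0],"fingers":0},{"linear":[0,0,0],"delta_rot":[0,0,0],"fingers":0},{"linear":[0,0,0],"delta_rot":[0,0,0],"fingers":0},{"linear":[0,0,0],"delta_rot":[0,0,0],"fingers":0},{"linear":[0,0,0],"delta_rot":[0,0,0],"fingers":0}]'; python3 -c "
from h import *
go(529.4,289.8,42.6,104.6)"
```

```text
time: 31.0
tool_pos: [529.1, 289.7, 42.7]
tcp_rot: [1.14, 1.571, -1.747]
contact_force: [-3.3, -2.0, 3.5]
grip_width: 49.8
time: 31.5
tool_pos: [529.1, 289.7, 42.7]
tcp_rot: [2.271, 1.571, -0.616]
contact_force: [-4.7, -2.4, 8.0]
grip_width: 50.0
t 31.5 tcp [529.1 289.7  42.7] jaw -75.4 grip 50.0 F [-4.7 -2.4  8. ] q6 1.69
shift cm [ 0.01  0.   -0.03] rotvec [-0. -0. -0.] then-shift cm [ 0.01  0.   -0.03]
```

```bash
python3 -m crank '[{"linear":[-0.05,0,0],"delta_rot":[0,0,0],"fingers":0.7},{"linear":[0,0,0],"delta_rot":[0,0,0],"fingers":0.85},{"linear":[0,0,0],"delta_rot":[0,0,0],"fingers":0.85},{"linear":[0,0,0],"delta_rot":[0,0,0],"fingers":0.85},{"linear":[0,0,0],"delta_rot":[0,0,0],"fingers":0.85}]';python3 -m crank '[{"linear":[-1,0,0],"delta_rot":[0,0,0],"fingers":0.85},{"linear":[-3,0,0],"delta_rot":[0,0,0],"fingers":1},{"linear":[-4,0,0],"delta_rot":[0,0,0],"fingers":1},{"linear":[-4,0,0],"delta_rot":[0,0,0],"fingers":1},{"linear":[0,0,0],"delta_rot":[0,0,0],"fingers":1}]'; python3 -c "
from h import *
go(578.3,-128.6,160,104.6)"
```

```text
time: 32.0
tool_pos: [529.2, 289.9, 42.0]
tcp_rot: [1.171, 1.571, -1.717]
contact_force: [0.4, -0.4, 0.9]
grip_width: 77.7
time: 32.5
tool_pos: [532.1, 291.1, 169.2]
tcp_rot: [-3.026, 1.558, 0.37]
contact_force: [-0.0, -0.3, 0.2]
grip_width: 91.7
t 32.5 tcp [532.1 291.1 169.2] jaw -75.4 grip 91.7 F [-0.  -0.3  0.2] q6 1.69
shift cm [ 0.79 41.79  6.09] rotvec [-0.  -0.7  0.1] then-shift cm [ 0.92 41.78  6.11]
```

```bash
for i in 1 2; do python3 -m crank '[{"linear":[0,4.17,0.58],"delta_rot":[0,0,0],"fingers":1},{"linear":[0,4.17,0.58],"delta_rot":[0,0,0],"fingers":1},{"linear":[0,4.17,0.58],"delta_rot":[0,0,0],"fingers":1},{"linear":[0,4.17,0.58],"delta_rot":[0,0,0],"fingers":1},{"linear":[0,4.17,0.58],"delta_rot":[0,0,0],"fingers":1}]'; done; for i in 1 2; do python3 -m crank '[{"linear":[0,0,0],"delta_rot":[0,0,0],"fingers":1},{"linear":[0,0,0],"delta_rot":[0,0,0],"fingers":1},{"linear":[0,0,0],"delta_rot":[0,0,0],"fingers":1},{"linear":[0,0,0],"delta_rot":[0,0,0],"fingers":1},{"linear":[0,0,0],"delta_rot":[0,0,0],"fingers":1}]'; done; python3 -c "
from h import *
go(578.3,-128.6,36,104.6)"
```

```text
time: 33.0
tool_pos: [553.3, 79.2, 162.4]
tcp_rot: [2.588, 1.57, -0.3]
contact_force: [1.1, 0.1, 0.7]
grip_width: 91.6
time: 33.5
tool_pos: [577.6, -130.1, 162.4]
tcp_rot: [2.455, 1.571, -0.433]
contact_force: [0.5, -0.5, -0.6]
grip_width: 92.0
time: 34.0
tool_pos: [577.8, -127.1, 162.3]
tcp_rot: [-0.706, 1.571, 2.691]
contact_force: [0.0, 0.7, 0.4]
grip_width: 92.0
time: 34.5
tool_pos: [577.8, -128.3, 162.2]
tcp_rot: [1.146, 1.571, -1.742]
contact_force: [-0.8, 0.1, -0.8]
grip_width: 91.7
t 34.5 tcp [ 577.8 -128.3  162.2] jaw -75.4 grip 91.7 F [-0.8  0.1 -0.8] q6 0.97
shift cm [12.62  0.04 -0.05] rotvec [-0.  0. -0.] then-shift cm [12.62  0.04 -0.05]
```

```bash
python3 -m crank '[{"linear":[4,0,0],"delta_rot":[0,0,0],"fingers":1},{"linear":[4,0,0],"delta_rot":[0,0,0],"fingers":1},{"linear":[3,0,0],"delta_rot":[0,0,0],"fingers":1},{"linear":[1.5,0,0],"delta_rot":[0,0,0],"fingers":1},{"linear":[0,0,0],"delta_rot":[0,0,0],"fingers":1}]';python3 -m crank '[{"linear":[0,0,0],"delta_rot":[0,0,0],"fingers":0.85},{"linear":[0,0,0],"delta_rot":[0,0,0],"fingers":0.8},{"linear":[0,0,0],"delta_rot":[0,0,0],"fingers":0.8},{"linear":[0,0,0],"delta_rot":[0,0,0],"fingers":0.8},{"linear":[0,0,0],"delta_rot":[0,0,0],"fingers":0.8}]'; python3 -c "
from h import *
go(578.3,-128.6,35.5,104.6)"
```

```text
time: 35.0
tool_pos: [576.2, -127.9, 34.7]
tcp_rot: [-0.591, 1.566, 2.804]
contact_force: [0.6, 0.6, -0.2]
grip_width: 92.0
time: 35.5
tool_pos: [578.1, -128.4, 37.8]
tcp_rot: [2.48, 1.57, -0.408]
contact_force: [0.0, 0.3, 0.2]
grip_width: 73.9
t 35.5 tcp [ 578.1 -128.4   37.8] jaw -75.4 grip 73.9 F [0.  0.3 0.2] q6 0.97
shift cm [ 0.23  0.02 -0.02] rotvec [-0. -0. -0.] then-shift cm [ 0.23  0.02 -0.02]
```

```bash
python3 -m crank '[{"linear":[0.2,0.02,0],"delta_rot":[0,0,0],"fingers":0.78},{"linear":[0,0,0],"delta_rot":[0,0,0],"fingers":0.75},{"linear":[0,0,0],"delta_rot":[0,0,0],"fingers":0},{"linear":[0,0,0],"delta_rot":[0,0,0],"fingers":0},{"linear":[0,0,0],"delta_rot":[0,0,0],"fingers":0}]';python3 -c "
from h import *
go(578.3,-128.6,35.5,104.6)"; python3 -m crank '[{"linear":[-1,0,0],"delta_rot":[0,0,0],"fingers":0},{"linear":[-3,0,0],"delta_rot":[0,0,0],"fingers":0},{"linear":[-4,0,0],"delta_rot":[0,0,0],"fingers":0},{"linear":[-4,0,0],"delta_rot":[0,0,0],"fingers":0},{"linear":[0,0,0],"delta_rot":[0,0,0],"fingers":0}]';  python3 -c "
from h import *
go(458.3,271.3,150,104.6)"
```

```text
time: 36.0
tool_pos: [577.8, -128.5, 35.1]
tcp_rot: [-0.548, 1.571, 2.848]
contact_force: [0.3, 0.5, 0.2]
grip_width: 61.6
t 36.0 tcp [ 577.8 -128.5   35.1] jaw -75.5 grip 61.6 F [0.3 0.5 0.2] q6 0.97
shift cm [-0.04  0.02 -0.05] rotvec [-0.1  0.   0. ] then-shift cm [-0.04  0.02 -0.05]
time: 36.5
tool_pos: [580.7, -129.5, 161.7]
tcp_rot: [2.533, 1.559, -0.354]
contact_force: [1.7, 0.2, -2.7]
grip_width: 61.7
t 36.5 tcp [ 580.7 -129.5  161.7] jaw -75.4 grip 61.7 F [ 1.7  0.2 -2.7] q6 0.97
shift cm [  0.88 -41.88   1.78] rotvec [-0.  -0.5 -0.4] then-shift cm [  1.17 -41.87   1.74]
```

```bash
for i in 1 2; do python3 -m crank '[{"linear":[0,-4.17,0.15],"delta_rot":[0,0,0],"fingers":0},{"linear":[0,-4.17,0.15],"delta_rot":[0,0,0],"fingers":0},{"linear":[0,-4.17,0.15],"delta_rot":[0,0,0],"fingers":0},{"linear":[0,-4.17,0.15],"delta_rot":[0,0,0],"fingers":0},{"linear":[0,-4.17,0.15],"delta_rot":[0,0,0],"fingers":0}]'; done; for i in 1 2; do python3 -m crank '[{"linear":[0,0,0],"delta_rot":[0,0,0],"fingers":0},{"linear":[0,0,0],"delta_rot":[0,0,0],"fingers":0},{"linear":[0,0,0],"delta_rot":[0,0,0],"fingers":0},{"linear":[0,0,0],"delta_rot":[0,0,0],"fingers":0},{"linear":[0,0,0],"delta_rot":[0,0,0],"fingers":0}]'; done; python3 -c "
from h import *
go(458.3,271.3,43,104.6)"
```

```text
time: 37.0
tool_pos: [516.8, 72.8, 154.6]
tcp_rot: [-0.216, 1.569, -3.104]
contact_force: [0.9, 0.9, -3.1]
grip_width: 62.2
time: 37.5
tool_pos: [457.2, 272.6, 154.6]
tcp_rot: [0.245, 1.569, -2.643]
contact_force: [1.6, 0.5, -3.3]
grip_width: 61.4
time: 38.0
tool_pos: [459.0, 270.2, 155.1]
tcp_rot: [0.946, 1.571, -1.943]
contact_force: [-0.6, 0.7, -4.4]
grip_width: 61.7
time: 38.5
tool_pos: [458.5, 271.3, 155.2]
tcp_rot: [1.857, 1.571, -1.031]
contact_force: [0.7, -0.3, -3.4]
grip_width: 62.0
t 38.5 tcp [458.5 271.3 155.2] jaw -75.4 grip 62.0 F [ 0.7 -0.3 -3.4] q6 1.71
shift cm [11.22 -0.    0.02] rotvec [-0. -0. -0.] then-shift cm [11.22 -0.    0.02]
```

```bash
python3 -m crank '[{"linear":[4,0,0],"delta_rot":[0,0,0],"fingers":0},{"linear":[4,0,0],"delta_rot":[0,0,0],"fingers":0},{"linear":[2,0,0],"delta_rot":[0,0,0],"fingers":0},{"linear":[1.2,0,0],"delta_rot":[0,0,0],"fingers":0},{"linear":[0,0,0],"delta_rot":[0,0,0],"fingers":0}]';for i in 1 2; do python3 -m crank '[{"linear":[0,0,0],"delta_rot":[0,0,0],"fingers":0},{"linear":[0,0,0],"delta_rot":[0,0,0],"fingers":0},{"linear":[0,0,0],"delta_rot":[0,0,0],"fingers":0},{"linear":[0,0,0],"delta_rot":[0,0,0],"fingers":0},{"linear":[0,0,0],"delta_rot":[0,0,0],"fingers":0}]'; done; python3 -c "
from h import *
go(458.3,271.3,39.1,104.6)
c=capture('wrist');cv2.imwrite('pics/w9.png',c['image'])"
```

```text
time: 39.0
tool_pos: [457.9, 271.1, 42.0]
tcp_rot: [0.17, 1.568, -2.717]
contact_force: [-0.8, 0.4, -3.8]
grip_width: 61.8
time: 39.5
tool_pos: [458.8, 271.4, 43.7]
tcp_rot: [-3.117, 1.57, 0.278]
contact_force: [-1.0, -0.5, -3.2]
grip_width: 61.7
time: 40.0
tool_pos: [458.5, 271.3, 43.1]
tcp_rot: [0.528, 1.571, -2.359]
contact_force: [-0.3, -0.3, -2.8]
grip_width: 61.7
t 40.0 tcp [458.5 271.3  43.1] jaw -75.5 grip 61.7 F [-0.3 -0.3 -2.8] q6 1.71
shift cm [ 0.4  -0.01  0.02] rotvec [-0.1  0.  -0. ] then-shift cm [ 0.4  -0.01  0.02]
```

View pics/w9.png

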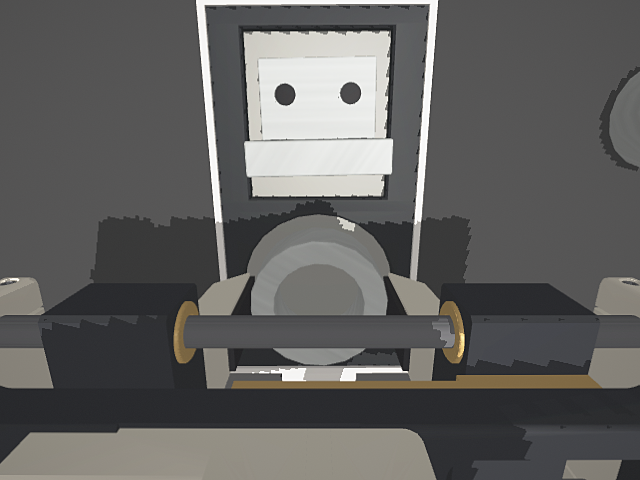

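Angle plate at (318,110) lies flat inside its nest. The large ring at (319,295) is centred over its nest. Lower to contact and release.

```bash
python3 -m crank '[{"linear":[0.2,0,0],"delta_rot":[0,0,0],"fingers":0},{"linear":[0.1,0,0],"delta_rot":[0,0,0],"fingers":0},{"linear":[0.05,0,0],"delta_rot":[0,0,0],"fingers":0},{"linear":[0.05,0,0],"delta_rot":[0,0,0],"fingers":0},{"linear":[0,0,0],"delta_rot":[0,0,0],"fingers":0}]';python3 -m crank '[{"linear":[0.05,0,0],"delta_rot":[0,0,0],"fingers":0},{"linear":[0,0,0],"delta_rot":[0,0,0],"fingers":0},{"linear":[0,0,0],"delta_rot":[0,0,0],"fingers":0},{"linear":[0,0,0],"delta_rot":[0,0,0],"fingers":0},{"linear":[0,0,0],"delta_rot":[0,0,0],"fingers":0}]'; python3 -c "
from h import *
go(458.3,271.3,39.1,104.6)"
```

```text
time: 40.55
tool_pos: [458.6, 271.3, 39.2]
tcp_rot: [1.524, 1.571, -1.364]
contact_force: [-0.0, 0.0, -3.5]
grip_width: 61.9
time: 41.05
tool_pos: [458.6, 271.3, 39.0]
tcp_rot: [2.935, 1.57, 0.047]
contact_force: [-2.3, -1.5, 6.8]
grip_width: 61.3
t 41.05 tcp [458.6 271.3  39. ] jaw -75.4 grip 61.3 F [-2.3 -1.5  6.8] q6 1.71
shift cm [-0.01 -0.01  0.03] rotvec [-0. -0. -0.] then-shift cm [-0.01 -0.01  0.03]
```

```bash
python3 -m crank '[{"linear":[-0.05,0,0],"delta_rot":[0,0,0],"fingers":0.8},{"linear":[0,0,0],"delta_rot":[0,0,0],"fingers":0.95},{"linear":[0,0,0],"delta_rot":[0,0,0],"fingers":0.95},{"linear":[0,0,0],"delta_rot":[0,0,0],"fingers":0.95},{"linear":[0,0,0],"delta_rot":[0,0,0],"fingers":0.95}]';python3 -m crank '[{"linear":[-1,0,0],"delta_rot":[0,0,0],"fingers":0.95},{"linear":[-3,0,0],"delta_rot":[0,0,0],"fingers":0.95},{"linear":[-4,0,0],"delta_rot":[0,0,0],"fingers":0.95},{"linear":[-4,0,0],"delta_rot":[0,0,0],"fingers":0.95},{"linear":[-4,0,0],"delta_rot":[0,0,0],"fingers":0.95}]';python3 -m crank '[{"linear":[0,0,-4],"delta_rot":[0,0,0],"fingers":0.95},{"linear":[0,0,4],"delta_rot":[0,0,0],"fingers":0.95},{"linear":[0,0,0],"delta_rot":[0,0,0],"fingers":0.95},{"linear":[0,0,0],"delta_rot":[0,0,0],"fingers":0.95},{"linear":[0,0,0],"delta_rot":[0,0,0],"fingers":0.95}]'; python3 - <<'E'
from h import *
go(458,271,200,104.6)
d=capture('side')['image'];w=capture('wrist')['image'];s=capture('scene')['image']
r=lambda im,a,b,c,e:cv2.resize(im[a:b,c:e],(400,300),interpolation=cv2.INTER_CUBIC)
cv2.imwrite('pics/f1.png',np.vstack([np.hstack([r(s,145,325,110,350),r(s,140,275,330,510)]),np.hstack([r(w,0,300,0,400),r(d,125,365,180,500)])]))
# mid ring + standoff checks
c=capture('scene');l,cs=comps(c,130);q=cast(c,outer(l,at(c,l,cs,(405,235))[0]),25);print('mid',np.round(circ(q[far(c,q,q)],25),1))
hsv=cv2.cvtColor(c['image'],cv2.COLOR_BGR2HSV);m=cv2.inRange(hsv,(10,90,120),(35,255,255));N,L,st,ce=cv2.connectedComponentsWithStats(m)
for i in range(1,N):
    if st[i,4]>8 and 100<ce[i,0]<230 and 220<ce[i,1]<340: print('stud',ce[i],cast(c,[ce[i]],62))
E
```

```text
time: 41.55
tool_pos: [458.6, 271.3, 39.1]
tcp_rot: [1.269, 1.571, -1.619]
contact_force: [0.4, -0.1, -0.8]
grip_width: 86.8
time: 42.05
tool_pos: [458.3, 271.2, 201.5]
tcp_rot: [3.051, 1.57, 0.163]
contact_force: [2.0, 0.1, 0.2]
grip_width: 87.2
time: 42.55
tool_pos: [459.2, 271.5, 200.3]
tcp_rot: [-3.062, 1.568, 0.333]
contact_force: [-1.6, -0.3, -0.5]
grip_width: 87.3
t 42.55 tcp [459.2 271.5 200.3] jaw -75.5 grip 87.3 F [-1.6 -0.3 -0.5] q6 1.71
shift cm [0.03 0.02 0.13] rotvec [-0.1 -0.1  0. ] then-shift cm [0.03 0.02 0.13]
mid [579.7 135.6  25.    1.4]
stud [168.92307692 271.65384615] [[ 623.67069324 -273.5589816 ]]
```

View pics/f1.png

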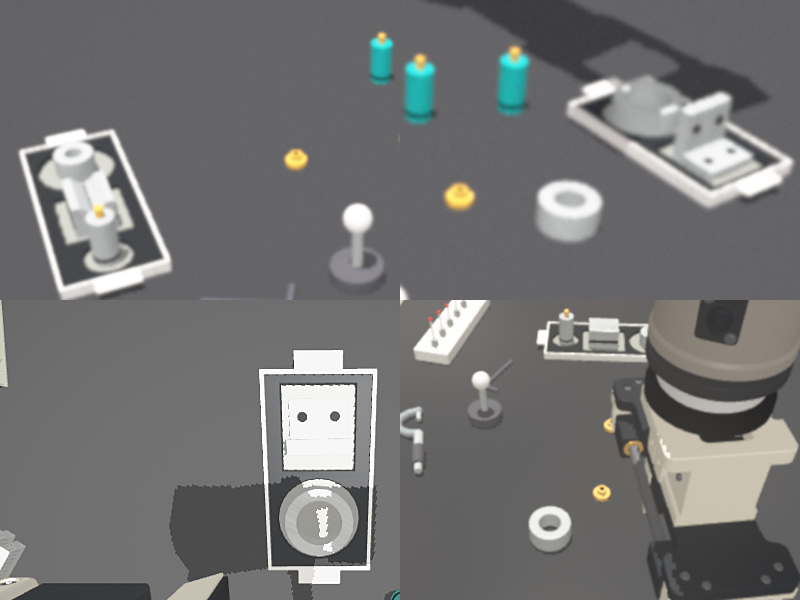

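The final view shows all five parts seated upright in their nests. The mid ring, sphere and turquoise pieces are in place, and the gripper is clear. Handing in.

```bash
python3 -c "
from plant import workorder
print(workorder.close_job())"
```

```text
the job is handed in; nothing more can be done
None
```

Both kits are made up, and I handed the job in at about 43 s on the robot's clock, well under the 128 s limit.

**Placing:** The V-block, smallest ring and standoff went into the three-nest tray. The angle plate and largest ring went into the two-nest tray. Each was lowered until the wrist felt the nest floor (6–9 N upward, within about 0.2 mm of the expected height) before I let go.

**Final checks:**
- **Parts:** the scene and wrist pictures show all five upright in their nests with the gripper clear. The standoff's stud measured (624,-274) against its nest centre at (621,-273), about 3 mm apart. The V-block, the rings and the angle plate were judged by eye only.
- **Left alone:** the middle ring measured (579.7,135.6), unchanged from before. The sphere and the turquoise look-alikes look undisturbed; I did not re-measure them.

**Readings that disagreed:** the closed gripper read 38.5–39.0 mm on the 40 mm ring, a little low, though the ring held. Pose readings taken right after a move were off by a few millimetres until the arm settled, so I corrected from settled readings before gripping or lowering.

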